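Lay out the heel parts behind their shoe lasts

ROBOT

A 7-joint arm with a two-finger parallel gripper is mounted at the origin on the work surface. World frame = base frame: x ahead of the robot, y to its left, z up, the work surface at z = 0. Lengths are in m, angles in rad, forces in N, time in s.
With the tool pointing down it reaches from about 0.4 to 0.85 m from the base axis. Payload 10.4 kg.
Tool frame: the origin (TCP) lies between the finger pads; the fingertips stand ahead of it and the grasp point (between the pads) lies 6 mm ahead of it (finger_overhang is the z of the fingertips in the tool frame, in m); z points along the fingers, y is the direction in which the jaws open and shut (so a half turn about z gives the same grasp; the last joint's range is limited). The gripper opens to 85 mm and grips with 20 to 120 N. Pads are 22 mm wide; open, the fingers measure 114 mm over their backs; the gripper's body (76 mm by 85 mm) begins 54 mm behind the grasp point. The pads swing forward as they close: fully open they stand 13 mm farther back than shut.
Start: joints at [-1.2, 0.332, -0.065, 1.46, 0.022, 1.35, -0.088], TCP at [0.24, 0.577, 0.226] pointing down, gripper open.
Joint ranges: [-2.6, 2.6], [-0.5, 2.12], [-1.47, 1.34], [0.16, 2.42], [-1.27, 4.41], [0.06, 2.06], [-2.6, 2.6]. Speed limits (rad/s): [2.22, 2.22, 2.79, 2.79, 3.14, 3.14, 3.14].

INTERFACE

Orientations are given as a unit quaternion [x, y, z, w].
In Python, from workcell import * gives the robot as it stands.
- The arm moves only by the shell command python3 -m creep 'ROWS' [FORCE]. ROWS is JSON, a list of rows, each a list of 7 numbers: the turn, a rotation vector about the tool's x, y, z in rad, then the shift along the tool's x, y, z in mm, then the closure in counts, from 0 (fully open) to 255 (shut). In form: [[wx, wy, wz, dx, dy, dz, claw], ...]. A call has 1 to 8 rows; each row shifts and turns the commanded pose from where the row before left it, along the tool's axes as they then stand; what a row does not reach is not made up. A row lasts 1/10 s, in which the tool goes at most 50 mm and 8.59 degrees, less where a joint would pass 70% of its speed; a pose out of reach is approached as far as the arm can. A call is refused whole if a number of a shift passes 50 or a number of a turn 0.15, either way. A call with a gripper value outside its range is refused whole. The fingers move at their own pace and stop on an object; FORCE is the grip in N (left out, the last holds). Time passes only in rows, so rows that do not move let the fingers close. It gives the time, the measured TCP pose, the force and the opening at its end, in the units of the state.
- get_obs(): the state, without advancing time (a new reading comes with each control period).
- camera(name): name is "scene" or "top" or "wrist"; returns (picture, depth): 420x560x3 uint8, blue, green, red; 420x560 float32, m along the optical axis (not along the pixel's ray), 0 where there is no reading.
- camera_model(name): a dict with "camera_matrix" (3x3 intrinsics, pixels), "k1" (the pictures are not rectified: a ray, as slopes to the right and down, at radius r is drawn at 1 + k1 r^2 times it, then the intrinsics apply), "R" (3x3) and "t" (3): a world point X has camera coordinates R X + t; the wrist camera has in their place "mount" (4x4, takes a point from camera to tool coordinates, whose origin is the TCP and whose axes are the flange's). Camera axes: x right, y down, z forward; pixel columns grow to the right and rows downward; lengths in m; the calibration is good to about 2 mm. A picture is of the moment at which its call begins: read the wrist's pose just before it. camera_model takes no time and is no camera call.
- hand_in(): hands the job in, once; it reports no verdict.
The state is a dict: "clock": time; "joint_pos": joint angles; "joint_velocities": joint speeds; "tau": joint torques, N m; "position": TCP position; "ee_rot": TCP orientation; "ft_force": force on the tool from outside, world axes, zero at the start; "torque": the same for the moment, N m; "grip_width": opening from 0.0 (shut) to 1.0 (fully open).
Only numpy, scipy, OpenCV 4.12 (cv2) and the standard library are available. Lean on these libraries where they do the work, as an engineer would, in place of code of your own. Each camera call takes 0.05 s, during which the arm holds its last target.

TASK

Lay out the heel parts for this pair of lasts: put the large heel block on the bench straight behind the heel end of the large last and the small heel block straight behind the small last, each with its straight edge facing the last squarely across a gap of about 40 mm. Lay the matching rubber top piece on each heel block, outlines lined up and facing the same way, and stand the tin upright midway between the two heel blocks, in line with them. Leave the hammer, brush and jar where they are.

Things in the scene. Friction and masses are not known exactly. Their poses are not given: they have to be found in the camera images.
- large_last: The larger of two pale wooden shoe lasts (foot-shaped forms), fixed to the bench, sole down. 250 mm long, up to 86 mm wide, 90 mm high over the heel half, sloping to a low toe. Origin on the bench at the extreme heel end, on the centreline; x points from heel to toe (roughly away from the robot), y to its left, z up. The two lasts stand parallel, side by side, heel ends level within about 4 mm, centrelines about 252 to 262 mm apart; which is on the left changes.
- small_last: The smaller pale wooden shoe last, fixed in the same way. 185 mm long, up to 64 mm wide, 67 mm high over the heel half. Origin and axes as for the large last (heel end on the bench, x towards the toe).
- large_heel: Loose large heel block, dark brown, of stacked layers, 58 mm long (x), 56 mm wide (y), 30 mm high, about 90 g, lying flat on the bench. D-shaped outline: straight front edge at +x, rounded back at -x, the two long sides parallel to x from 1 mm behind the origin to the front edge. Origin at the centre of the underside (middle of its length and width); x points out through the straight edge, z up.
- small_heel: Loose small heel block, same material, 40 mm long (x), 38 mm wide (y), 30 mm high, about 50 g, lying flat. D-shaped outline: straight front edge at +x, rounded back at -x, the two long sides parallel to x from 1 mm behind the origin to the front edge. Origin at the centre of the underside (middle of its length and width); x points out through the straight edge, z up.
- large_top_piece: Loose large rubber top piece, a dark flat plate with the same outline as the large heel block: 58 mm long (x), 56 mm wide (y), 10 mm thick, rigid, about 40 g, lying flat on the bench. D-shaped outline: straight front edge at +x, rounded back at -x, the two long sides parallel to x from 1 mm behind the origin to the front edge. Origin at the centre of the underside (middle of its length and width); x points out through the straight edge, z up.
- small_top_piece: Loose small rubber top piece, same outline as the small heel block: 40 mm long (x), 38 mm wide (y), 10 mm thick, rigid, about 20 g, lying flat. D-shaped outline: straight front edge at +x, rounded back at -x, the two long sides parallel to x from 1 mm behind the origin to the front edge. Origin at the centre of the underside (middle of its length and width); x points out through the straight edge, z up.
- tin: Loose closed round tin of tacks, bare steel, 51 mm diameter, 28 mm high, about 120 g, standing upright. Origin at the centre of its underside, z up.
- hammer: Loose hammer about 250 mm long with a wooden handle, lying on the bench well to the robot's left of the lasts; a bystander. Origin at its underside on its long axis, x along the handle towards the head.
- brush: Loose flat glue brush with a wooden handle lying on the bench to the robot's right; a bystander. Origin at its underside on its long axis, x along its length.
- jar: Loose closed jar, 64 mm diameter, 85 mm high, standing on the bench to the robot's right; a bystander. Origin at the centre of its underside.
There are look-alikes about, which are no part of the job. Leave any yellow look-alike of the small_top_piece alone.

How it is judged:
By the outcome, as a careful person would: the job done as asked, in the order asked, and still so for the second after the job is handed in, with the robot touching nothing.
It also fails if it takes over 115 s, if anything falls off the work surface, if the arm or the gripper's body presses on something with over 40 N, if the wrist force passes 120 N, or if a joint passes its speed limit or range.

## Working session

There is one attempt and no reset: what is moved stays moved. The work goes in short steps, Python scripts to look and compute and a shell command to move; the robot and the scene stay as the last step left them, time stands still between calls to the robot, and variables do not carry over. Pictures are saved under pics/ and viewed, and the job is handed in when it is done.

```bash
ls; mkdir -p pics
python3 - <<'E'
from workcell import *
import cv2
print(get_obs())
for n in ("top","scene","wrist"):
    p,d=camera(n); cv2.imwrite(f"pics/a_{n}.png",p); print(n,camera_model(n))
E
```

```text
pics
{'clock': 0.0, 'joint_pos': array([-1.19962726,  0.33284369, -0.06469517,  1.46098066,  0.02161584,
        1.34990001, -0.0885374 ]), 'joint_velocities': array([ 5.54304077e-04, -4.77375577e-04,  4.35390144e-04, -2.63217322e-04,
       -1.03698297e-03,  6.23199231e-05, -8.24402208e-04]), 'tau': array([-1.01648715e-03, -6.25439930e+01,  4.83479560e-02, -3.91608703e+01,
        1.60300214e-02,  9.76192416e-03, -1.26202941e-06]), 'position': array([0.23965562, 0.57679383, 0.22561475]), 'ee_rot': array([ 1.95623132e-01,  9.80678885e-01, -7.11119131e-04, -9.80271295e-05]), 'ft_force': array([-0.57236323, -0.57471262, -0.58795148]), 'torque': array([ 0.00252345, -0.02705695,  0.03446521]), 'grip_width': 1.0010126581391008}
top {'camera_matrix': array([[422.16345744,   0.        , 283.97534612],
       [  0.        , 422.16345744, 206.4125036 ],
       [  0.        ,   0.        ,   1.        ]]), 'k1': -0.061122792277509184, 'R': array([[ 0.01313978, -0.99987195,  0.00913381],
       [-0.98272354, -0.01459985, -0.18450282],
       [ 0.18461255, -0.00655168, -0.98278954]]), 't': array
[... 311 characters left out ...]
 0.49925595,  0.60841423, -0.61690811],
       [-0.37945537, -0.4865536 , -0.78694296]]), 't': array([ 0.44184529, -0.23816206,  1.39036854])}
wrist {'camera_matrix': array([[293.92229643,   0.        , 282.73030182],
       [  0.        , 293.92229643, 209.94739657],
       [  0.        ,   0.        ,   1.        ]]), 'k1': -0.03990905733612735, 'mount': array([[ 1.61971676e-03, -9.64734560e-01, -2.63219690e-01,
         6.69356412e-02],
       [ 9.99997434e-01,  1.14570079e-03,  1.95431984e-03,
         5.72273488e-04],
       [-1.58382888e-03, -2.63222180e-01,  9.64733940e-01,
        -1.46904202e-01],
       [ 0.00000000e+00,  0.00000000e+00,  0.00000000e+00,
         1.00000000e+00]])}
```

View pics/a_top.png

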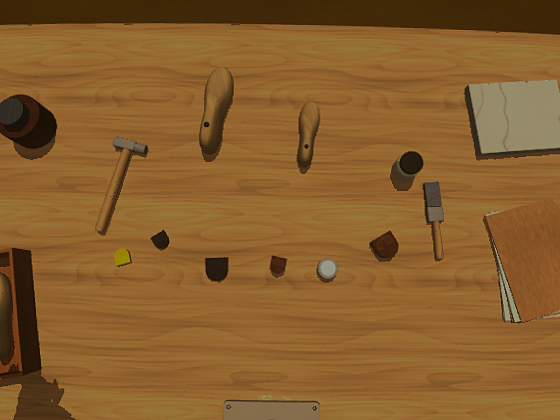

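View pics/a_scene.png

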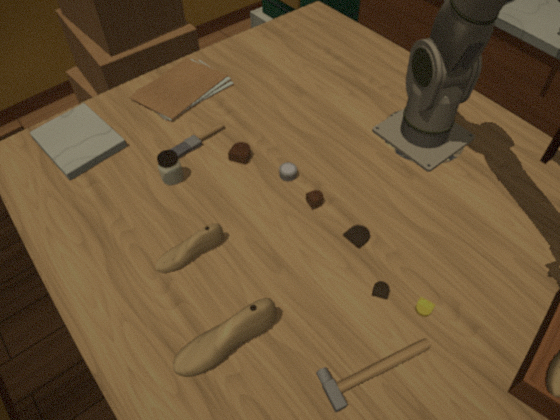

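View pics/a_wrist.png

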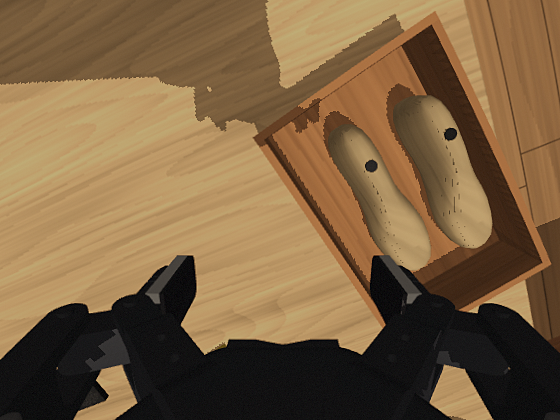

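```bash
cat > h.py <<'E'
from workcell import *
import numpy as np, cv2
from scipy.spatial.transform import Rotation as Ro
def cammodel(name,obs=None):
    m=camera_model(name)
    if name=="wrist":
        T=np.eye(4);T[:3,:3]=Ro.from_quat(obs["ee_rot"]).as_matrix();T[:3,3]=obs["position"]
        M=T@np.array(m["mount"])
        Rcw=M[:3,:3]; c=M[:3,3]
    else:
        Rcw=np.array(m["R"]).T; c=-Rcw@np.array(m["t"])
    return np.array(m["camera_matrix"]),m["k1"],Rcw,c
def slopes(K,k1,uv):
    uv=np.asarray(uv,float).reshape(-1,2)
    d=np.c_[(uv[:,0]-K[0,2])/K[0,0],(uv[:,1]-K[1,2])/K[1,1]]
    s=d.copy()
    for _ in range(10): s=d/(1+k1*(s**2).sum(1,keepdims=True))
    return np.c_[s,np.ones(len(s))]
def onplane(cm,uv,z):
    K,k1,R,c=cm; r=slopes(K,k1,uv)@R.T
    return c+r*((z-c[2])/r[:,2])[:,None]
def cloud(cm,depth):
    K,k1,R,c=cm; h,w=depth.shape
    u,v=np.meshgrid(np.arange(w),np.arange(h))
    s=slopes(K,k1,np.c_[u.ravel(),v.ravel()])
    P=(s*depth.ravel()[:,None])@R.T+c
    P[depth.ravel()<=0]=np.nan
    return P.reshape(h,w,3)
def snap(name,save=None):
    o=get_obs(); p,d=camera(name)
    if save: cv2.imwrite(f"pics/{save}.png",p)
    return o,p,d,cammodel(name,o)
E
python3 - <<'E'
from h import *
o,p,d,cm=snap("top")
P=cloud(cm,d); z=P[...,2]
print("bench z",np.nanmedian(z[200:300,150:400]))
for nm,(r0,r1,c0,c1) in dict(large_last=(60,165,190,240),small_last=(95,172,290,325),lheel=(225,265,365,405),sheel=(250,280,265,292),tin=(252,285,312,345),ltop=(250,285,200,235),stop=(225,252,148,175)).items():
    Q=P[r0:r1,c0:c1].reshape(-1,3); t=0.005 if 'top' in nm else .012
    Q=Q[Q[:,2]>t]; 
    zt=np.percentile(Q[:,2],80); print(nm,len(Q),"ztop",zt.round(4),"min",Q.min(0).round(4),"max",Q.max(0).round(4), "med",np.median(Q,0).round(4))
p=cv2.resize(p[60:300,90:420],None,fx=2.4,fy=2.4,interpolation=cv2.INTER_CUBIC); p=np.clip(p.astype(float)*1.8,0,255); cv2.imwrite("pics/b.png",p)
E
```

```text
bench z -0.0010791407149889354
large_last 1933 ztop 0.0774 min [0.7284 0.1198 0.0123] max [0.9734 0.1994 0.093 ] med [0.839  0.1587 0.0494]
small_last 1039 ztop 0.0568 min [ 0.6967 -0.1106  0.012 ] max [ 0.8797 -0.0544  0.0689] med [ 0.783  -0.0781  0.0371]
lheel 507 ztop 0.03 min [ 0.4622 -0.3096  0.0121] max [ 0.5276 -0.2408  0.0333] med [ 0.4922 -0.2779  0.0283]
sheel 233 ztop 0.0302 min [ 0.42   -0.0293  0.0207] max [0.4616 0.0125 0.0348] med [ 0.4419 -0.0072  0.0286]
tin 343 ztop 0.0284 min [ 0.4094 -0.1558  0.0205] max [ 0.4586 -0.1059  0.0321] med [ 0.4337 -0.1306  0.0266]
ltop 459 ztop 0.0105 min [0.4008 0.1029 0.005 ] max [0.4712 0.1723 0.0146] med [0.4305 0.1445 0.0088]
stop 223 ztop 0.0104 min [0.4781 0.2709 0.005 ] max [0.5244 0.3171 0.0137] med [0.4987 0.2905 0.0084][ WARN:0@1.083] global loadsave.cpp:1063 imwrite_ Unsupported depth image for selected encoder is fallbacked to CV_8U.
```

View pics/b.png

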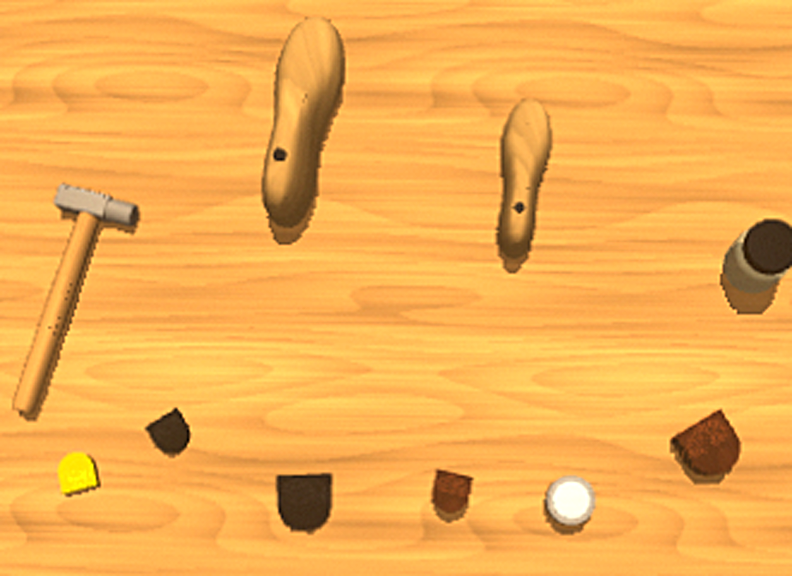

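```bash
cat >> h.py <<'E'
def goto(x=None,y=None,z=None,yaw=None,obs=None):
    """prints turn about tool z then shift in tool axes after that turn (tool assumed ~down); also tilt remaining"""
    o=obs or get_obs(); R=Ro.from_quat(o["ee_rot"]).as_matrix(); p=o["position"]
    az=np.degrees(np.arctan2(R[1,0],R[0,0])); 
    if yaw is None: yaw=az
    x=p[0] if x is None else x; y=p[1] if y is None else y; z=p[2] if z is None else z
    a=np.radians(yaw); Rt=np.array([[np.cos(a),np.sin(a),0],[np.sin(a),-np.cos(a),0],[0,0,-1.]])
    rv=Ro.from_matrix(R.T@Rt).as_rotvec(); d=Rt.T@(np.array([x,y,z])-p)*1000
    print("t",round(o["clock"],2),"pos",p.round(4),"az",az.round(2),"turn",rv.round(3),"shift after",d.round(1),"F",np.round(o["ft_force"],1),"w",round(o["grip_width"],3))
E
python3 -c "
import workcell;print([ (k,getattr(workcell,k)) for k in dir(workcell) if not k.startswith('_')])" | cut -c1-1500
python3 -m creep '[[0,0,0.15,0,0,0,0],[0,0,0.15,0,0,0,0],[0,0,0.15,0,0,0,0],[0,0,0.15,0,0,0,0],[0,0,0.15,0,0,0,0],[0,0,0.15,0,0,0,0],[0,0,0.15,0,0,0,0],[0,0,0.15,0,0,0,0]]' 
python3 -c "
from h import *
goto(.60,.05,.25,-7)"
```

```text
[('MotionError', <class 'workcell.MotionError'>), ('camera', <function make.<locals>.drawn_camera at 0x7f9be1b3c180>), ('camera_model', <function make.<locals>.<lambda> at 0x7f9be1b3c720>), ('finger_overhang', 0.025), ('get_obs', <function make.<locals>.<lambda> at 0x7f9be1b3c680>), ('hand_in', <function connect.<locals>.done at 0x7f9be1aaf7e0>)]
clock: 1.0
position: [0.2397, 0.5771, 0.2262]
ee_rot: [0.717, 0.697, -0.0, 0.0]
ft_force: [1.0, -0.0, -0.1]
grip_width: 1.003
t 1.0 pos [0.2397 0.5771 0.2262] az 88.33 turn [0.    0.    1.664] shift after [421.8 479.2 -23.8] F [ 1.  -0.  -0.1] w 1.003
```

```bash
python3 -m creep '[[0,0,0,-40,28,0,0],[0,0,0,-40,28,0,0],[0,0,0,-40,28,0,0],[0,0,0,-40,28,0,0],[0,0,0,-40,28,0,0],[0,0,0,-40,28,0,0],[0,0,0,-40,28,0,0],[0,0,0,-40,28,0,0]]' 
python3 -m creep '[[0,0,0.15,0,0,0,0],[0,0,0.15,0,0,0,0],[0,0,0.15,0,0,0,0],[0,0,0.15,0,0,0,0],[0,0,0.15,0,0,0,0],[0,0,0.15,0,0,0,0],[0,0,0.15,0,0,0,0],[0,0,0.15,0,0,0,0]]' 
python3 -c "
from h import *
goto(.60,.05,.25,-7);print(get_obs()['joint_pos'])"
```

```text
clock: 1.8
position: [0.4571, 0.2503, 0.2266]
ee_rot: [0.715, 0.699, 0.0, -0.0]
ft_force: [-0.5, 1.2, 0.3]
grip_width: 1.002
clock: 2.6
position: [0.4563, 0.2521, 0.2263]
ee_rot: [0.985, 0.17, -0.0, -0.0]
ft_force: [0.7, 0.4, -0.8]
grip_width: 1.001
t 2.6 pos [0.4563 0.2521 0.2263] az 19.57 turn [-0.     0.     0.464] shift after [167.3 183.1 -23.7] F [ 0.7  0.4 -0.8] w 1.001
[-0.97091905  0.09644934  0.40677087  1.75364855 -0.03965062  1.29971018
 -1.78437286]
```

```bash
python3 -m creep '[[0,0,0.116,0,0,0,0],[0,0,0.116,0,0,0,0],[0,0,0.116,0,0,0,0],[0,0,0.116,0,0,0,0]]' 
python3 -m creep '[[0,0,0,33,36,-4,0],[0,0,0,33,36,-5,0],[0,0,0,33,36,-5,0],[0,0,0,33,36,-5,0],[0,0,0,33,36,-5,0],[0,0,0,0,0,0,0]]'
python3 - <<'E'
from h import *
goto(.60,.05,.25,-7)
o,p,d,cm=snap("wrist","c"); np.savez("c.npz",p=p,d=d,pos=o["position"],rot=o["ee_rot"])
P=cloud(cm,d);z=P[...,2]
print(np.nanmedian(z[150:300,100:450]))
E
```

```text
clock: 3.0
position: [0.4563, 0.2521, 0.2263]
ee_rot: [0.998, -0.06, -0.0, -0.0]
ft_force: [-0.1, -0.6, -0.2]
grip_width: 0.998
clock: 3.6
position: [0.6017, 0.0465, 0.2509]
ee_rot: [0.998, -0.063, 0.001, 0.002]
ft_force: [-0.6, -0.6, 0.0]
grip_width: 1.0
t 3.6 pos [0.6017 0.0465 0.2509] az -7.18 turn [ 0.003 -0.002 -0.003] shift after [-2.1 -3.2  0.9] F [-0.6 -0.6  0. ] w 1.0
-0.00027672028771813517
```

View pics/c.png

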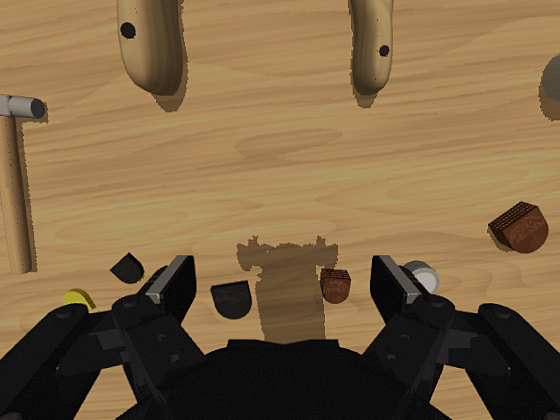

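Run:
```python
from h import *
def an(P,nm,orig,yaw,h):
    a=np.radians(yaw);ex=np.array([np.cos(a),np.sin(a)]);ey=np.array([-ex[1],ex[0]])
    Q=P.reshape(-1,3);Q=Q[np.isfinite(Q[:,2])&(Q[:,2]>.006)]
    X=(Q[:,:2]-orig)@ex;Y=(Q[:,:2]-orig)@ey
    k=(X>-.03)&(X<.27)&(abs(Y)<.06);X,Y,Z=X[k],Y[k],Q[k,2]
    print(nm,"n",len(X),"heel x pct",np.percentile(X,[0,.3,1]).round(4))
    for s in np.arange(-.006,.25,.012):
        m=(X>=s)&(X<s+.012)
        if m.sum()<8: continue
        y=Y[m]; print(f" {s*1e3:5.0f} n{m.sum():4d} y {y.min()*1e3:6.1f} {y.max()*1e3:6.1f} mid {(y.min()+y.max())*500:6.1f} zmax {Z[m].max()*1e3:5.1f} zmin {Z[m].min()*1e3:5.1f} ridge {y[np.argsort(Z[m])[-8:]].mean()*1e3:.1f}")
c=np.load("c.npz");o=dict(position=c["pos"],ee_rot=c["rot"])
Pw=cloud(cammodel("wrist",o),c["d"]); _,p,d,cm=snap("top");Pt=cloud(cm,d)
np.savez("t.npz",p=p,d=d)
for P,n in((Pt,"top"),(Pw,"wrist")):
    an(P,n+" L",np.array([.730,.178]),-7,.09); an(P,n+" S",np.array([.697,-.072]),-7,.067)
```

```text
top L n 7 heel x pct [0.242 0.242 0.242]
top S n 1066 heel x pct [-0.0148  0.0001  0.0007]
    -6 n  65 y  -11.5   15.2 mid    1.8 zmax  60.5 zmin   7.6 ridge 1.8
     6 n  84 y  -15.5   19.5 mid    2.0 zmax  64.7 zmin  14.9 ridge 0.1
    18 n  74 y  -17.0   21.2 mid    2.1 zmax  67.7 zmin  19.2 ridge 2.5
    30 n  71 y  -18.4   22.3 mid    1.9 zmax  70.7 zmin  15.1 ridge 2.5
    42 n  63 y  -15.9   21.1 mid    2.6 zmax  67.3 zmin  21.9 ridge 0.8
    54 n  58 y  -14.0   21.8 mid    3.9 zmax  66.5 zmin  15.5 ridge 1.9
    66 n  61 y  -17.0   21.7 mid    2.3 zmax  61.4 zmin  13.4 ridge 1.5
    78 n  68 y  -17.6   23.5 mid    2.9 zmax  58.6 zmin  13.5 ridge 2.7
    90 n  73 y  -21.0   25.2 mid    2.1 zmax  51.9 zmin  10.2 ridge 5.6
   102 n  71 y  -22.6   29.0 mid    3.2 zmax  45.8 zmin   9.9 ridge 0.3
   114 n  81 y  -24.2   30.1 mid    2.9 zmax  41.4 zmin  10.3 ridge 0.9
   126 n  79 y  -22.7   31.2 mid    4.3 zmax  37.2 zmin   9.2 ridge 2.6
   138 n  75 y  -24.4   30.4 mid    3.0 zmax  34.8 zmin   6.3 ridge 8.6
   150 n  66 y  -19.6   28.4 mid    4.4 zmax  28.5 zmin  12.4 ridge 2.2
 
[... 917 characters left out ...]
0   14.8 mid    3.9 zmax  58.9 zmin   7.4 ridge 2.1
     6 n 427 y  -10.9   20.9 mid    5.0 zmax  64.6 zmin   7.4 ridge 0.7
    18 n 474 y  -12.8   22.6 mid    4.9 zmax  67.1 zmin  10.1 ridge 2.3
    30 n 473 y  -10.7   23.1 mid    6.2 zmax  68.1 zmin   9.8 ridge 2.2
    42 n 457 y  -10.1   22.5 mid    6.2 zmax  67.5 zmin   7.4 ridge 2.5
    54 n 443 y   -9.4   21.6 mid    6.1 zmax  65.2 zmin  10.6 ridge 2.2
    66 n 441 y  -11.9   21.8 mid    5.0 zmax  62.1 zmin   7.8 ridge 1.2
    78 n 442 y  -12.8   23.6 mid    5.4 zmax  57.4 zmin   6.7 ridge 3.1
    90 n 176 y  -14.1   25.6 mid    5.7 zmax  51.4 zmin   7.0 ridge 3.1
   102 n  10 y   25.0   26.7 mid   25.8 zmax  17.3 zmin   6.0 ridge 26.0
```

```bash
cat >> h.py <<'E'
def rect(cm,p,d,c0,ztop,r=.045,yaw0=0,band=.005,lo=None):
    P=cloud(cm,d); 
    m=(np.hypot(P[...,0]-c0[0],P[...,1]-c0[1])<r)&(P[...,2]>ztop-band)&(P[...,2]<ztop+.006)
    m=cv2.morphologyEx(m.astype(np.uint8),cv2.MORPH_OPEN,np.ones((3,3),np.uint8))
    cs,_=cv2.findContours(m,cv2.RETR_EXTERNAL,cv2.CHAIN_APPROX_NONE)
    c=max(cs,key=cv2.contourArea)[:,0,:]
    W=onplane(cm,c,ztop)[:,:2]
    (cx,cy),(w,h),a=cv2.minAreaRect((W*1000).astype(np.float32))
    best=min([a+90*k for k in range(-4,5)],key=lambda b:abs(b-yaw0))
    if round((best-a)/90)%2: w,h=h,w
    # profile check: extents of contour in frame
    t=np.radians(best);ex=np.array([np.cos(t),np.sin(t)]);ey=np.array([-ex[1],ex[0]])
    q=W-np.array([cx,cy])/1000
    X=q@ex*1e3;Y=q@ey*1e3
    # half-width at front vs back to confirm the direction
    f=np.ptp(Y[X>w*.3]);b=np.ptp(Y[X<-w*.3])
    print("n",len(c),"c",round(cx/1e3,4),round(cy/1e3,4),"yaw",round(best,1),"len(x)",round(w,1),"wid(y)",round(h,1),"front/back width",f.round(1),b.round(1))
    # sides by line fits
    for s in(1,-1):
        k=(X>-1)&(X<w/2-4)&(Y*s>0)
        if k.sum()>5:
            l=np.polyfit(X[k],Y[k],1);print("  side",s,"yaw",round(best+np.degrees(np.arctan(l[0])),1),"off",l[1].round(1))
    k=(X>w/2-4)&(abs(Y)<h/2-4)
    if k.sum()>5:
        l=np.polyfit(Y[k],X[k],1);print("  front yaw",round(best-np.degrees(np.arctan(l[0])),1),"x",l[1].round(1))
E
python3 - <<'E'
from h import *
c=np.load("c.npz");o=dict(position=c["pos"],ee_rot=c["rot"])
cm=cammodel("wrist",o);p=c["p"];d=c["d"]
rect(cm,p,d,(.492,-.278),.030,yaw0=32)
rect(cm,p,d,(.442,-.007),.030,yaw0=-8)
rect(cm,p,d,(.4305,.1445),.010,yaw0=0)
rect(cm,p,d,(.4987,.2905),.010,yaw0=35)
c=np.load("t.npz");cm=cammodel("top");p=c["p"];d=c["d"]
print("top")
rect(cm,p,d,(.492,-.278),.030,yaw0=32)
rect(cm,p,d,(.442,-.007),.030,yaw0=-8)
rect(cm,p,d,(.4305,.1445),.010,yaw0=0)
rect(cm,p,d,(.4987,.2905),.010,yaw0=35)
E
```

```text
n 127 c 0.4935 -0.2771 yaw 30.2 len(x) 61.0 wid(y) 58.5 front/back width 57.9 43.9
  side 1 yaw 28.9 off 28.4
  side -1 yaw 30.7 off -28.3
  front yaw 32.0 x 29.3
n 91 c 0.4426 -0.0077 yaw -13.3 len(x) 42.1 wid(y) 38.9 front/back width 37.9 28.9
  side 1 yaw -17.8 off 19.2
  side -1 yaw -12.7 off -18.8
  front yaw -13.6 x 20.3
n 126 c 0.43 0.1449 yaw 2.1 len(x) 61.1 wid(y) 56.0 front/back width 55.9 42.2
  side 1 yaw 3.6 off 26.8
  side -1 yaw -2.0 off -25.8
  front yaw 4.4 x 29.5
n 75 c 0.4989 0.2881 yaw 35.5 len(x) 38.9 wid(y) 41.2 front/back width 40.8 31.3
  side 1 yaw 35.9 off 20.0
  side -1 yaw 33.6 off -19.6
  front yaw 35.5 x 19.4
top
n 77 c 0.4901 -0.279 yaw 31.4 len(x) 57.9 wid(y) 57.4 front/back width 57.0 34.6
  side 1 yaw 32.7 off 27.3
  side -1 yaw 45.4 off -29.7
  front yaw 29.1 x 27.3
n 53 c 0.4417 -0.0074 yaw -8.6 len(x) 37.4 wid(y) 37.6 front/back width 35.6 25.8
  side 1 yaw -11.2 off 18.1
  side -1 yaw -12.4 off -17.3
  front yaw -11.5 x 17.3Traceback (most recent call last):
  File "<stdin>", line 12, in <module>
  File "h.py", line 47, in rect
    c=max(cs,key=cv2.contourArea)[:,0,:]
      ~~~^^^^^^^^^^^^^^^^^^^^^^^^
ValueError: max() iterable argument is empty
```

Run:
```python
from h import *
c=np.load("c.npz");d=c["d"];m=camera_model("wrist");K=np.array(m["camera_matrix"])
M=np.array(m["mount"]);v,u=np.mgrid[:420,:560]
s=slopes(K,m["k1"],np.c_[u.ravel(),v.ravel()])*d.ravel()[:,None]
T=s@M[:3,:3].T+M[:3,3]
k=(T[:,2]<.1)&(d.ravel()>0)&(v.ravel()>150)
T=T[k]
print(np.sort(T[:,2])[-10:],T[np.argsort(T[:,2])[-400:]].mean(0))
for s in(1,-1):
    q=T[(T[:,1]*s>0.0)]; q=q[np.argsort(q[:,2])[-300:]];print(q.min(0).round(4),q.max(0).round(4))
goto(.5028,-.2714,.12,30.7)
```

```text
[-0.01734915 -0.01733071 -0.01720413 -0.01717405 -0.01697846 -0.01697803
 -0.01661615 -0.01658629 -0.01652197 -0.01627277] [ 0.00187209  0.00057196 -0.02110314]
[-0.0108  0.0417 -0.0256] [ 0.0118  0.0537 -0.0163]
[-0.0117 -0.0553 -0.0259] [ 0.0118 -0.0426 -0.0166]
t 3.7 pos [0.5996 0.0529 0.25  ] az -6.81 turn [ 0.     0.001 -0.655] shift after [-248.9  229.4  130. ] F [-0.   0.4 -0.4] w 1.002
```

```bash
python3 -m creep '[[0,0,-0.131,0,0,0,50],[0,0,-0.131,0,0,0,50],[0,0,-0.131,0,0,0,50],[0,0,-0.131,0,0,0,50],[0,0,-0.131,0,0,0,50]]' 40
python3 -m creep '[[0,0,0,-35.5,32.7,18,50],[0,0,0,-35.5,32.7,18,50],[0,0,0,-35.5,32.7,18,50],[0,0,0,-35.5,32.7,18,50],[0,0,0,-35.5,32.7,18,50],[0,0,0,-35.5,32.7,18,50],[0,0,0,-35.5,32.7,18,50],[0,0,0,0,0,0,50]]'
python3 - <<'E'
from h import *
goto(.5028,-.2714,.035,30.7)
o,p,d,cm=snap("wrist","d")
rect(cm,p,d,(.492,-.278),.030,yaw0=32)
m=camera_model("wrist");K=np.array(m["camera_matrix"])
M=np.array(m["mount"]);v,u=np.mgrid[:420,:560]
s=slopes(K,m["k1"],np.c_[u.ravel(),v.ravel()])*d.ravel()[:,None]
T=s@M[:3,:3].T+M[:3,3]
k=(T[:,2]<.05)&(d.ravel()>0)&(v.ravel()>150)
T=T[k]
for s in(1,-1):
    q=T[(T[:,1]*s>0.0)]; q=q[np.argsort(q[:,2])[-300:]];print(q.min(0).round(4),q.max(0).round(4))
E
```

```text
clock: 4.2
position: [0.5987, 0.0564, 0.2502]
ee_rot: [0.963, 0.27, -0.0, -0.001]
ft_force: [-0.3, -0.3, -0.2]
grip_width: 0.8
clock: 5.0
position: [0.5022, -0.265, 0.1262]
ee_rot: [0.965, 0.263, -0.002, -0.0]
ft_force: [-0.2, -0.2, -0.6]
grip_width: 0.801
t 5.0 pos [ 0.5022 -0.265   0.1262] az 30.47 turn [-0.001  0.004 -0.004] shift after [-2.8  5.9 91.2] F [-0.2 -0.2 -0.6] w 0.801
n 226 c 0.4927 -0.2792 yaw 30.6 len(x) 58.0 wid(y) 55.8 front/back width 55.4 43.6
  side 1 yaw 30.4 off 27.3
  side -1 yaw 32.0 off -27.7
  front yaw 31.2 x 28.7
[-0.0105  0.0335 -0.0214] [ 0.0125  0.0468 -0.0108]
[-0.0107 -0.0475 -0.0221] [ 0.0121 -0.0342 -0.0115]
```

View pics/d.png

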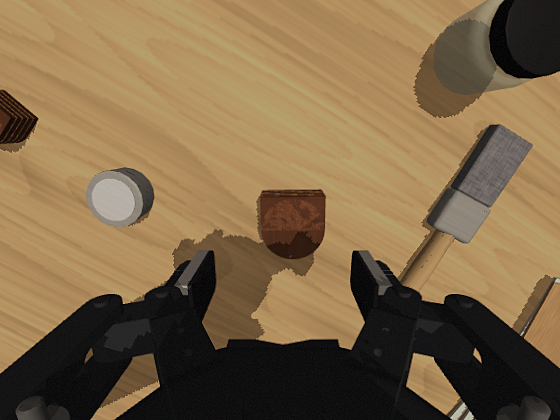

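Run:
```python
import cv2,numpy as np
p=cv2.imread("pics/d.png")[235:345,140:300]
p=np.clip(cv2.resize(p,None,fx=5,fy=5,interpolation=cv2.INTER_NEAREST).astype(float)*2.5,0,255).astype(np.uint8)
cv2.imwrite("pics/d2.png",p)
```

```text
(no output)
```

View pics/d2.png

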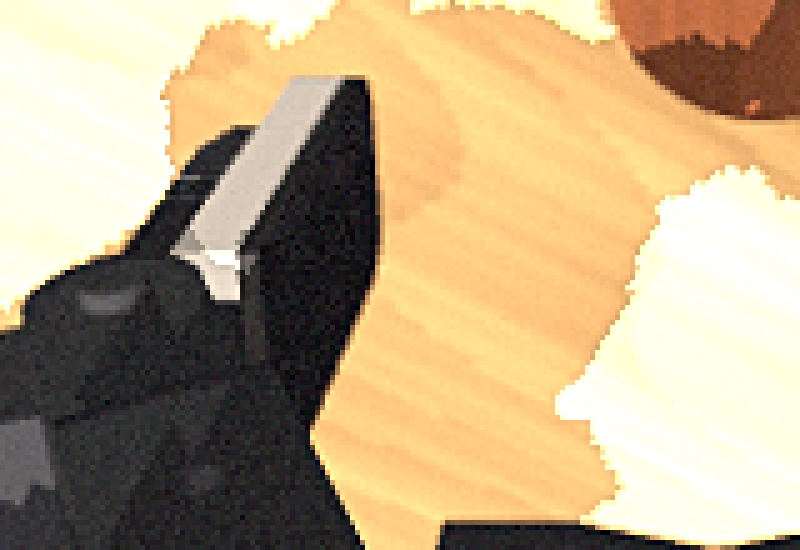

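```bash
python3 -m creep '[[0,0,-0.005,-2,7,35,50],[0,0,0,0,0,35,50],[0,0,0,0,0,0,50]]'
python3 - <<'E'
from h import *
goto(.5030,-.2731,.030,30.8)
o,p,d,cm=snap("scene","e")
P=cloud(cm,d)
k=(np.hypot(P[...,0]-.503,P[...,1]+.273)<.07)&(P[...,2]>.036)&(P[...,2]<.12)
R=Ro.from_quat(o["ee_rot"]).as_matrix();T=(P[k]-o["position"])@R
for s in(1,-1):
    q=T[T[:,1]*s>.01];print(len(q),np.sort(q[:,2])[-8:].round(4), q[np.argsort(q[:,2])[-8:]].mean(0).round(4))
x=cv2.resize(p[90:230,170:340],None,fx=4,fy=4);cv2.imwrite("pics/e2.png",np.clip(x.astype(float)*2,0,255).astype(np.uint8))
E
```

```text
clock: 5.35
position: [0.5066, -0.2635, 0.0543]
ee_rot: [0.963, 0.27, -0.003, -0.002]
ft_force: [-1.0, 0.1, 0.7]
grip_width: 0.805
t 5.35 pos [ 0.5066 -0.2635  0.0543] az 31.35 turn [-0.006  0.004  0.01 ] shift after [-8.1  6.4 24.3] F [-1.   0.1  0.7] w 0.805
122 [-0.0178 -0.0173 -0.0167 -0.0167 -0.0156 -0.0138 -0.0125 -0.0105] [ 0.0039  0.0357 -0.0151]
112 [-0.0196 -0.0195 -0.0192 -0.0189 -0.0187 -0.018  -0.0161 -0.0145] [ 0.0086 -0.0409 -0.018 ]
```

View pics/e2.png

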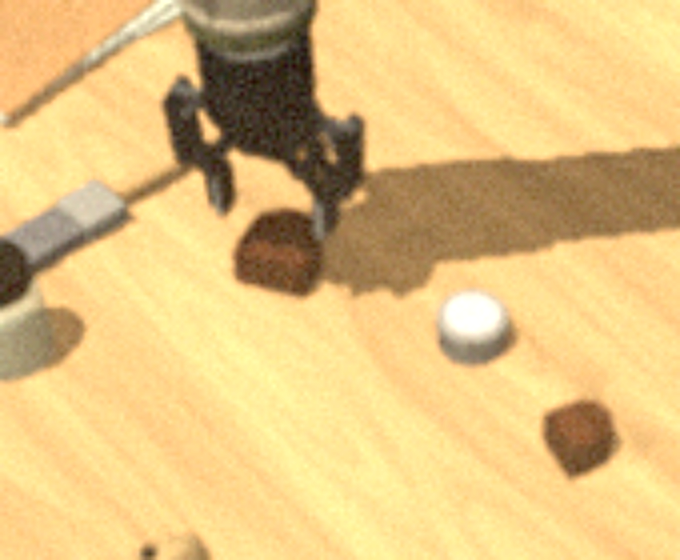

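```bash
python3 -m creep '[[0,0,0.01,-8,6,0,50],[0,0,0,0,0,0,50],[0,0,0,0,0,0,50]]'
python3 - <<'E'
from h import *
goto(.5030,-.2731,.030,30.8)
o,p,d,cm=snap("wrist","f")
goto(.5030,-.2731,.030,30.8)
rect(cm,p,d,(.492,-.278),.030,yaw0=32)
E
```

```text
clock: 5.7
position: [0.5052, -0.2771, 0.0597]
ee_rot: [0.965, 0.263, 0.001, 0.001]
ft_force: [0.1, -0.5, 0.5]
grip_width: 0.807
t 5.7 pos [ 0.5052 -0.2771  0.0597] az 30.55 turn [ 0.002 -0.002 -0.004] shift after [ 0.1 -4.6 29.7] F [ 0.1 -0.5  0.5] w 0.807
t 5.75 pos [ 0.5052 -0.2768  0.0593] az 30.57 turn [ 0.001 -0.002 -0.004] shift after [ 0.  -4.3 29.3] F [0.7 0.7 0.2] w 0.807
n 295 c 0.4928 -0.2795 yaw 32.2 len(x) 59.2 wid(y) 55.9 front/back width 55.5 44.2
  side 1 yaw 31.3 off 27.7
  side -1 yaw 31.3 off -27.6
  front yaw 31.7 x 29.1
```

View pics/f.png

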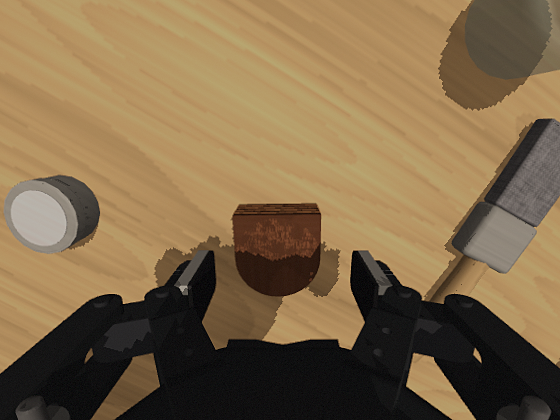

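```bash
python3 -m creep '[[0,0,-0.003,0,-4,10,50],[0,0,0,0,0,10,50],[0,0,0,0,0,0,50],[0,0,0,0,0,5,50],[0,0,0,0,0,4,50],[0,0,0,0,0,0,50],[0,0,0,0,0,0,50]]'
python3 - <<'E'
from h import *
goto(.5030,-.2731,.030,30.8)
o,p,d,cm=snap("wrist","g")
E
```

```text
clock: 6.45
position: [0.5025, -0.2732, 0.0291]
ee_rot: [0.964, 0.265, -0.0, -0.0]
ft_force: [-0.1, 0.2, -0.7]
grip_width: 0.802
t 6.45 pos [ 0.5025 -0.2732  0.0291] az 30.75 turn [-0.     0.    -0.001] shift after [ 0.5  0.2 -0.9] F [-0.1  0.2 -0.7] w 0.802
```

View pics/g.png

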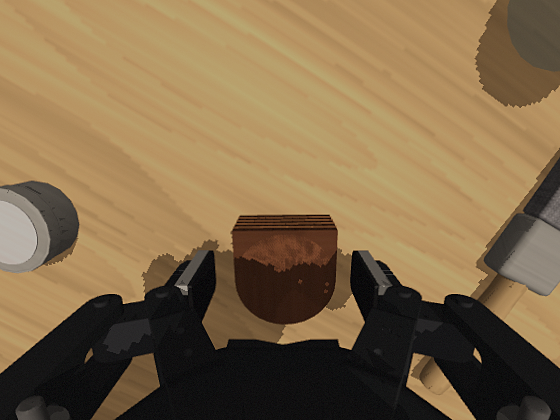

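Run:
```python
from h import *
o,p,d,cm=snap("wrist")
P=cloud(cm,d);R=Ro.from_quat(o["ee_rot"]).as_matrix();T=(P-o["position"])@R
for r in(255,265,275,285,295):
    print(r,[(c,tuple((T[r,c]*1e3).round(0))) for c in (190,196,202,206,210,212,214,216)])
```

```text
255 [(190, (np.float64(-12.0), np.float64(-61.0), np.float64(29.0))), (196, (np.float64(12.0), np.float64(-40.0), np.float64(-23.0))), (202, (np.float64(12.0), np.float64(-38.0), np.float64(-22.0))), (206, (np.float64(11.0), np.float64(-36.0), np.float64(-21.0))), (210, (np.float64(10.0), np.float64(-35.0), np.float64(-18.0))), (212, (np.float64(8.0), np.float64(-35.0), np.float64(-15.0))), (214, (np.float64(-11.0), np.float64(-45.0), np.float64(29.0))), (216, (np.float64(-11.0), np.float64(-44.0), np.float64(29.0)))]
265 [(190, (np.float64(12.0), np.float64(-40.0), np.float64(-33.0))), (196, (np.float64(12.0), np.float64(-37.0), np.float64(-33.0))), (202, (np.float64(12.0), np.float64(-35.0), np.float64(-33.0))), (206, (np.float64(9.0), np.float64(-35.0), np.float64(-27.0))), (210, (np.float64(6.0), np.float64(-35.0), np.float64(-21.0))), (212, (np.float64(4.0), np.float64(-35.0), np.float64(-16.0))), (214, (np.float64(2.0), np.float64(-35.0), np.float64(-13.0))), (216, (np.float64(-19.0), np.float64(-45.0), np.float64(30.0)))]
275 [(190, (np.float64(12.0), np.float64(-37.0), np.flo
[... 810 characters left out ...]
4(-5.0), np.float64(-35.0), np.float64(-21.0))), (214, (np.float64(-7.0), np.float64(-35.0), np.float64(-17.0))), (216, (np.float64(-34.0), np.float64(-46.0), np.float64(30.0)))]
295 [(190, (np.float64(8.0), np.float64(-35.0), np.float64(-50.0))), (196, (np.float64(4.0), np.float64(-35.0), np.float64(-44.0))), (202, (np.float64(0.0), np.float64(-34.0), np.float64(-38.0))), (206, (np.float64(-3.0), np.float64(-34.0), np.float64(-32.0))), (210, (np.float64(-8.0), np.float64(-35.0), np.float64(-24.0))), (212, (np.float64(-9.0), np.float64(-35.0), np.float64(-22.0))), (214, (np.float64(-41.0), np.float64(-47.0), np.float64(30.0))), (216, (np.float64(-41.0), np.float64(-46.0), np.float64(30.0)))]
```

```bash
python3 -m creep '[[0,0,0,0,0,0,110],[0,0,0,0,0,0,110],[0,0,0,0,0,0,110],[0,0,0,0,0,0,110],[0,0,0,0,0,0,110],[0,0,0,0,0,0,110]]' 20
python3 - <<'E'
from h import *
o,p,d,cm=snap("wrist","g3")
goto()
E
```

```text
clock: 7.15
position: [0.5025, -0.2731, 0.0291]
ee_rot: [0.964, 0.265, 0.0, -0.0]
ft_force: [-0.7, -0.6, 0.1]
grip_width: 0.571
t 7.2 pos [ 0.5025 -0.2731  0.0291] az 30.76 turn [-0. -0.  0.] shift after [0. 0. 0.] F [-0.6  0.4 -0.2] w 0.567
```

View pics/g3.png

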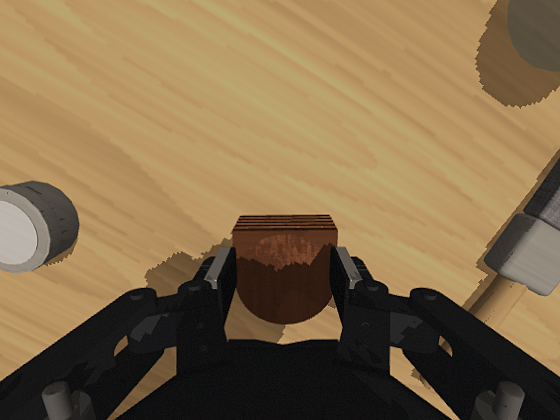

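```bash
cat >> h.py <<'E'
def tip():
    o,p,d,cm=snap("wrist")
    P=cloud(cm,d);R=Ro.from_quat(o["ee_rot"]).as_matrix();T=(P-o["position"])@R
    k=(abs(T[...,0])<.014)&(T[...,2]<-.003+.03)&(T[...,2]>-.06)&(abs(T[...,1])<.06)
    q=T[k]
    for s in(1,-1):
        w=q[q[:,1]*s>.003]; w=w[np.argsort(w[:,2])]
        print("tip side",s,(w[-15:]*1e3).round(0).tolist()[::3])
E
python3 - <<'E'
from h import *
tip()
E
```

```text
tip side 1 [[11.0, 21.0, 1.0], [-13.0, 7.0, 1.0], [-10.0, 24.0, 1.0], [1.0, 19.0, 1.0], [1.0, 13.0, 2.0]]
tip side -1 [[5.0, -25.0, 1.0], [-6.0, -17.0, 1.0], [7.0, -22.0, 1.0], [-10.0, -21.0, 1.0], [12.0, -16.0, 2.0]]
```

```bash
python3 -m creep '[[0,0,0,0,0,0,50],[0,0,0,0,0,0,50],[0,0,0,0,0,0,50],[0,0,0,0,0,10,50],[0,0,0,0,0,6,50],[0,0,0,0,0,6,50],[0,0,0,0,0,0,50],[0,0,0,0,0,0,50]]'
python3 - <<'E'
from h import *
o,p,d,cm=snap("wrist","g4")
goto(z=0)
E
```

```text
clock: 8.05
position: [0.5023, -0.2732, 0.0069]
ee_rot: [0.964, 0.265, -0.0, -0.0]
ft_force: [0.0, 0.2, -0.6]
grip_width: 0.805
t 8.1 pos [ 0.5025 -0.2732  0.0071] az 30.75 turn [0. 0. 0.] shift after [0.  0.  7.1] F [0.1 0.  0.2] w 0.805
```

View pics/g4.png

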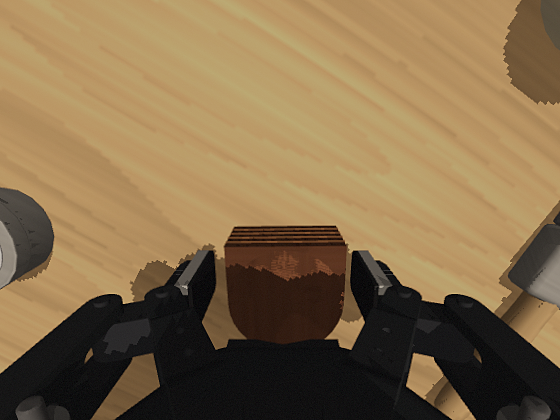

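```bash
python3 -m creep '[[0,0,0,0,0,5,50],[0,0,0,0,0,0,50],[0,0,0,0,0,0,150],[0,0,0,0,0,0,150],[0,0,0,0,0,0,150],[0,0,0,0,0,0,150],[0,0,0,0,0,0,150]]' 40
python3 - <<'E'
from h import *
o,p,d,cm=snap("wrist","g5")
goto(z=0)
E
```

```text
clock: 8.8
position: [0.5026, -0.2732, 0.0022]
ee_rot: [0.964, 0.265, 0.0, 0.0]
ft_force: [0.5, -0.5, 2.1]
grip_width: 0.645
t 8.85 pos [ 0.5026 -0.2731  0.0022] az 30.76 turn [ 0. -0. -0.] shift after [0.  0.  2.2] F [-0.1 -0.2  2.7] w 0.649
```

View pics/g5.png

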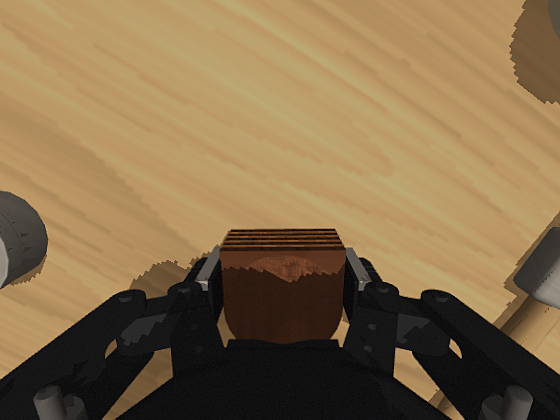

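```bash
python3 -m creep '[[0,0,0,0,0,-20,150],[0,0,0,0,0,-40,150],[0,0,0,0,0,-40,150],[0,0,0.132,0,0,-40,150],[0,0,0.132,0,0,-40,150],[0,0,0.132,0,0,-20,150],[0,0,0.132,0,0,0,150],[0,0,0.132,0,0,0,150]]'
python3 -c "
from h import *
goto(.63,.185,.2,-7)"
```

```text
clock: 9.65
position: [0.5027, -0.273, 0.2026]
ee_rot: [0.998, -0.064, 0.001, -0.0]
ft_force: [-0.5, 0.5, -0.2]
grip_width: 0.645
t 9.65 pos [ 0.5027 -0.273   0.2026] az -7.36 turn [-0.    -0.001 -0.006] shift after [  70.6 -470.1    2.6] F [-0.5  0.5 -0.2] w 0.645
```

```bash
python3 -m creep '[[0,0,0,6,-42,0,150],[0,0,0,6,-42,0,150],[0,0,0,6,-42,0,150],[0,0,0,6,-42,0,150],[0,0,0,6,-42,0,150],[0,0,0,6,-42,0,150],[0,0,0,6,-42,0,150],[0,0,0,6,-42,0,150]]'
python3 -m creep '[[0,0,0,6,-42,0,150],[0,0,0,6,-42,0,150],[0,0,0,6,-42,0,150],[0,0,0,0,0,0,150],[0,0,0,0,0,0,150]]'
python3 - <<'E'
from h import *
goto(.63,.185,.2,-7)
o,p,d,cm=snap("wrist","h"); np.savez("h.npz",p=p,d=d,pos=o["position"],rot=o["ee_rot"])
E
```

```text
clock: 10.45
position: [0.5913, 0.0562, 0.2019]
ee_rot: [0.998, -0.062, -0.0, -0.0]
ft_force: [1.0, 0.6, -1.2]
grip_width: 0.646
clock: 10.95
position: [0.6243, 0.1784, 0.2012]
ee_rot: [0.998, -0.06, -0.001, 0.0]
ft_force: [0.1, -1.5, -1.3]
grip_width: 0.642
t 10.95 pos [0.6243 0.1784 0.2012] az -6.94 turn [0.001 0.001 0.001] shift after [ 4.8 -7.3  1.2] F [ 0.1 -1.5 -1.3] w 0.642
```

View pics/h.png

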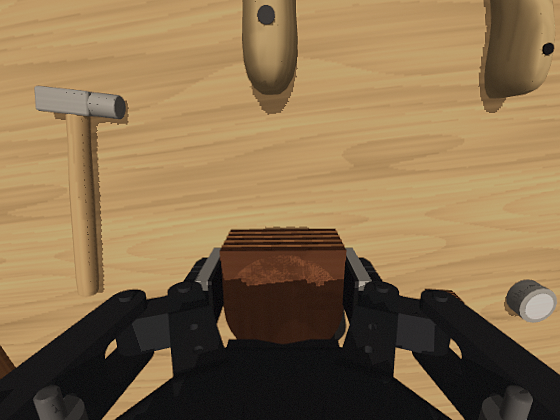

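```bash
cat >> h.py <<'E'
def last(P,nm,orig,yaw,xmax=.27):
    a=np.radians(yaw);ex=np.array([np.cos(a),np.sin(a)]);ey=np.array([-ex[1],ex[0]])
    Q=P.reshape(-1,3);Q=Q[np.isfinite(Q[:,2])&(Q[:,2]>.006)&(Q[:,2]<.1)]
    X=(Q[:,:2]-orig)@ex;Y=(Q[:,:2]-orig)@ey
    k=(X>-.02)&(X<xmax)&(abs(Y)<.06);X,Y,Z=X[k],Y[k],Q[k,2]
    print(nm,"n",len(X),"heel x pct mm",(np.percentile(X,[0,.3,1])*1e3).round(1))
    S=[];Mi=[]
    for s in np.arange(-.006,xmax,.008):
        m=(X>=s)&(X<s+.008)
        if m.sum()<15: continue
        y=Y[m]; lo,hi=np.percentile(y,[1,99]);S.append(s+.004);Mi.append((lo+hi)/2)
        print(f" {s*1e3:5.0f} n{m.sum():4d} y {lo*1e3:6.1f} {hi*1e3:6.1f} mid {(lo+hi)*500:6.1f} zmax {Z[m].max()*1e3:5.1f} zmin {Z[m].min()*1e3:5.1f}")
E
python3 - <<'E'
from h import *
c=np.load("h.npz");o=dict(position=c["pos"],ee_rot=c["rot"])
last(cloud(cammodel("wrist",o),c["d"]),"L",np.array([.730,.178]),-7)
E
```

```text
L n 4683 heel x pct mm [-0.4 -0.2 -0.1]
    -6 n 219 y   -9.6   13.5 mid    2.0 zmax  67.9 zmin   7.5
     2 n 507 y  -16.6   19.4 mid    1.4 zmax  82.2 zmin  11.8
    10 n 557 y  -20.8   23.3 mid    1.3 zmax  87.3 zmin  20.7
    18 n 572 y  -22.6   25.4 mid    1.4 zmax  89.2 zmin  20.3
    26 n 597 y  -24.5   25.6 mid    0.5 zmax  90.0 zmin  22.9
    34 n 598 y  -24.3   25.9 mid    0.8 zmax  91.9 zmin  26.2
    42 n 625 y  -25.4   27.3 mid    0.9 zmax  91.5 zmin  21.4
    50 n 562 y  -24.0   26.1 mid    1.0 zmax  91.5 zmin  22.8
    58 n 351 y  -24.1   26.3 mid    1.1 zmax  90.2 zmin  23.9
    66 n  69 y  -24.3   26.3 mid    1.0 zmax  72.1 zmin  21.5
    74 n  23 y  -23.0   28.7 mid    2.8 zmax  50.5 zmin  22.2
```

Run:
```python
from h import *
c=np.load("h.npz");o=dict(position=c["pos"],ee_rot=c["rot"])
P=cloud(cammodel("wrist",o),c["d"]);R=Ro.from_quat(o["ee_rot"]).as_matrix();T=(P-o["position"])@R*1e3
k=(abs(T[...,1])<24)&(T[...,2]>-45)&(T[...,2]<10)&(T[...,0]<40)
q=T[k]; tp=q[q[:,2]<-24]; print(np.median(tp[:,2]),np.percentile(tp[:,0],[95,99,100]))
f=q[(q[:,2]>-20)];print(np.percentile(f[:,0],[5,50,95]),f[:,2].max())
goto(.6728,.1861,.06,-7)
```

```text
-27.20546991184466 [15.15726871 16.13911696 16.71389303]
[15.5277035  15.98677299 16.45574242] 3.578701207102533
t 11.0 pos [0.6246 0.1767 0.2016] az -7.07 turn [ 0.001  0.001 -0.001] shift after [ 46.7 -15.3 141.6] F [-0.4 -1.4 -0.4] w 0.647
```

```bash
python3 -m creep '[[0,0,0,24,-8,30,150],[0,0,0,23.5,-7.5,40,150],[0,0,0,0,0,40,150],[0,0,0,0,0,30,150],[0,0,0,0,0,0,150],[0,0,0,0,0,0,150]]'
python3 - <<'E'
from h import *
goto(.6736,.1860,.0025,-7)
o,p,d,cm=snap("wrist","i")
E
```

```text
clock: 11.6
position: [0.6741, 0.1855, 0.0632]
ee_rot: [0.998, -0.062, 0.0, 0.0]
ft_force: [-0.1, -0.0, -0.4]
grip_width: 0.651
t 11.6 pos [0.6741 0.1855 0.0632] az -7.15 turn [ 0.    -0.    -0.003] shift after [-0.6 -0.4 60.7] F [-0.1 -0.  -0.4] w 0.651
```

View pics/i.png

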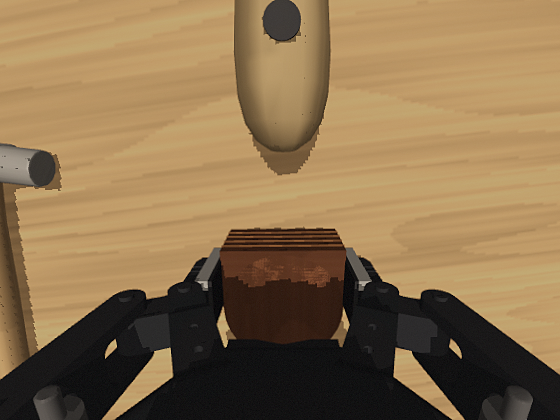

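Aligned with the last (heel axis at u≈282, block u≈222–345). Lower.

```bash
python3 -m creep '[[0,0,-0.002,-0.5,-0.4,25,150],[0,0,0,0,0,20,150],[0,0,0,0,0,10,150],[0,0,0,0,0,4,150],[0,0,0,0,0,0,150],[0,0,0,0,0,0,150]]'
python3 - <<'E'
from h import *
goto(.6736,.1860,.0025,-7)
E
```

```text
clock: 12.25
position: [0.6743, 0.1874, 0.0047]
ee_rot: [0.998, -0.061, 0.001, -0.0]
ft_force: [0.7, -1.2, -0.7]
grip_width: 0.648
t 12.25 pos [0.6743 0.1874 0.0047] az -6.95 turn [-0.001 -0.002  0.001] shift after [-0.5  1.5  2.2] F [ 0.7 -1.2 -0.7] w 0.648
```

```bash
python3 -m creep '[[0,0,0,-0.5,1,1.5,150],[0,0,0,0,0,0,150],[0,0,0,0,0,0.5,150],[0,0,0,0,0,0,150]]'
python3 - <<'E'
from h import *
goto(.6736,.1860,.0025,-7)
E
```

```text
clock: 12.65
position: [0.6731, 0.1863, 0.0023]
ee_rot: [0.998, -0.061, 0.0, -0.0]
ft_force: [-2.5, -1.1, 6.9]
grip_width: 0.648
t 12.65 pos [0.6731 0.1863 0.0023] az -6.95 turn [-0.001 -0.001  0.001] shift after [ 0.5  0.2 -0.2] F [-2.5 -1.1  6.9] w 0.648
```

```bash
python3 -m creep '[[0,0,0,0,0,0,55],[0,0,0,0,0,0,55],[0,0,0,0,0,0,55],[0,0,0,0,0,-20,55],[0,0,0,0,0,-40,55],[0,0,0,0,0,-40,55],[0,0,0,0,0,-40,55]]'
python3 - <<'E'
from h import *
o,p,d,cm=snap("wrist","j")
goto(.4511,-.0094,.14,-12)
rect(cm,p,d,(.661,.187),.030,yaw0=-7)
last(cloud(cm,d),"L",np.array([.7297,.1791]),-7)
E
```

```text
clock: 13.35
position: [0.6725, 0.1862, 0.1425]
ee_rot: [0.998, -0.061, -0.0, 0.0]
ft_force: [0.4, 0.1, -1.0]
grip_width: 0.783
t 13.4 pos [0.6756 0.1867 0.1504] az -6.96 turn [-0.004 -0.008  0.088] shift after [-178.8  238.4   10.4] F [2.9 0.3 5.3] w 0.786
n 210 c 0.6607 0.1888 yaw -6.8 len(x) 57.9 wid(y) 55.8 front/back width 55.3 44.1
  side 1 yaw -6.0 off 27.3
  side -1 yaw -8.4 off -27.1
  front yaw -7.4 x 28.8
L n 8604 heel x pct mm [-0.1  0.9  3. ]
    -6 n  57 y   -9.6   10.2 mid    0.3 zmax  67.1 zmin  33.3
     2 n 415 y  -16.9   17.8 mid    0.5 zmax  81.7 zmin  20.2
    10 n 630 y  -20.3   22.1 mid    0.9 zmax  87.0 zmin  21.9
    18 n 739 y  -22.6   24.4 mid    0.9 zmax  88.8 zmin  22.8
    26 n 808 y  -23.6   25.5 mid    0.9 zmax  90.2 zmin  23.0
    34 n 856 y  -24.8   26.8 mid    1.0 zmax  90.4 zmin  22.8
    42 n 873 y  -23.9   25.8 mid    1.0 zmax  91.3 zmin  23.3
    50 n 829 y  -23.5   26.1 mid    1.3 zmax  91.6 zmin  25.6
    58 n 834 y  -23.1   24.6 mid    0.8 zmax  90.0 zmin  22.8
    66 n 830 y  -22.3   24.3 mid    1.0 zmax  89.7 zmin  23.8
    74 n 781 y  -22.3   24.7 mid    1.2 zmax  89.1 zmin  38.8
    82 n 680 y  -22.2   24.5 mid    1.1 zmax  86.1 zmin  21.4
    90 n 176 y  -22.3   26.9 mid    2.3 zmax  76.2 zmin  24.1
    98 n  78 y  -25.7   27.9 mid    1.1 zmax  55.3 zmin  18.9
   106 n  18 y  -25.6   29.6 mid    2.0 zmax  33.8 zmin  18.5
```

View pics/j.png

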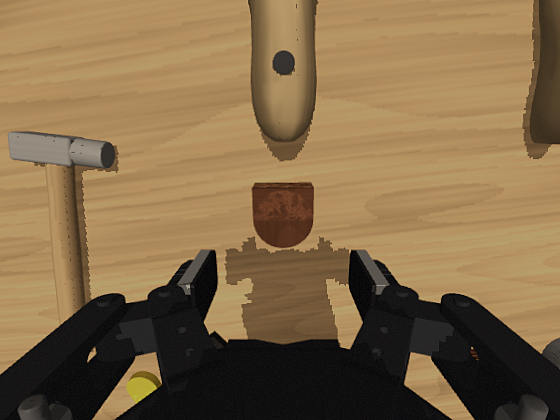

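```bash
python3 -m creep '[[0,0,0.088,0,0,0,85],[0,0,0,-30,40,0,85],[0,0,0,-30,40,0,85],[0,0,0,-30,40,0,85],[0,0,0,-30,40,0,85],[0,0,0,-30,40,0,85],[0,0,0,-29,38,0,85],[0,0,0,0,0,0,85]]'
python3 -m creep '[[0,0,0,0,0,20,85],[0,0,0,0,0,20,85],[0,0,0,0,0,0,85],[0,0,0,0,0,0,85]]'
python3 - <<'E'
from h import *
goto(.4511,-.0094,.1,-12)
o,p,d,cm=snap("wrist","k")
rect(cm,p,d,(.4423,-.0075),.030,yaw0=-12)
E
```

```text
clock: 14.2
position: [0.4443, -0.0129, 0.1407]
ee_rot: [0.994, -0.107, -0.001, -0.002]
ft_force: [0.1, 0.4, 0.3]
grip_width: 0.668
clock: 14.6
position: [0.4483, -0.0094, 0.1014]
ee_rot: [0.995, -0.105, -0.0, 0.0]
ft_force: [0.6, -0.1, -0.1]
grip_width: 0.666
t 14.6 pos [ 0.4483 -0.0094  0.1014] az -12.0 turn [0.001 0.    0.   ] shift after [ 2.7 -0.6  1.4] F [ 0.6 -0.1 -0.1] w 0.666
n 169 c 0.4422 -0.0083 yaw -11.9 len(x) 40.4 wid(y) 37.7 front/back width 37.0 30.2
  side 1 yaw -13.1 off 18.8
  side -1 yaw -10.6 off -18.8
  front yaw -11.3 x 19.5
```

View pics/k.png

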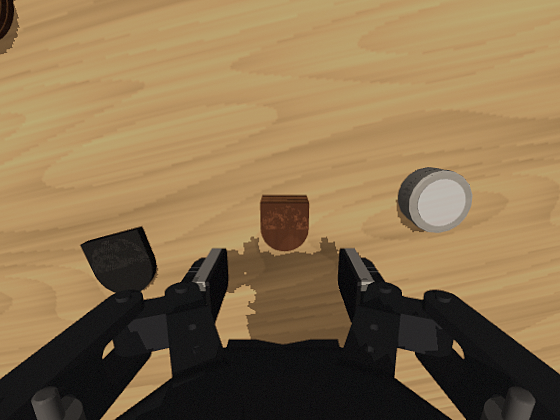

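```bash
python3 -m creep '[[0,0,0,3.3,0,30,85],[0,0,0,0,0,30,85],[0,0,0,0,0,25,85],[0,0,0,0,0,12,85],[0,0,0,0,0,2,85],[0,0,0,0,0,0,85],[0,0,0,0,0,0,85]]'
python3 -c "
from h import *
goto(.4515,-.0103,.003,-11.7)"
```

```text
clock: 15.35
position: [0.4524, -0.0098, 0.0033]
ee_rot: [0.995, -0.104, 0.001, -0.001]
ft_force: [-0.2, 0.5, -0.6]
grip_width: 0.669
t 15.35 pos [ 0.4524 -0.0098  0.0033] az -11.99 turn [-0.001 -0.002 -0.005] shift after [-0.8  0.7  0.3] F [-0.2  0.5 -0.6] w 0.669
```

```bash
python3 -m creep '[[0,0,0,0,0,0,200],[0,0,0,0,0,0,200],[0,0,0,0,0,0,200],[0,0,0,0,0,0,200],[0,0,0,0,0,0,200]]' 40
python3 -m creep '[[0,0,0,0,0,-10,200],[0,0,0,0,0,-40,200],[0,0,0,0,0,-40,200],[0,0,-0.085,0,0,-40,200],[0,0,0,0,0,-40,200],[0,0,0,0,0,0,200]]'
python3 -c "
from h import *
goto(.593,-.06,.2,-7)"
```

```text
clock: 15.85
position: [0.4522, -0.0097, 0.0031]
ee_rot: [0.995, -0.104, 0.001, -0.001]
ft_force: [-1.3, 1.8, 8.4]
grip_width: 0.434
clock: 16.45
position: [0.4541, -0.01, 0.1774]
ee_rot: [0.998, -0.062, 0.004, -0.002]
ft_force: [0.3, 0.6, -0.7]
grip_width: 0.436
t 16.45 pos [ 0.4541 -0.01    0.1774] az -7.16 turn [-0.004 -0.008 -0.003] shift after [143.9  32.7 -22.6] F [ 0.3  0.6 -0.7] w 0.436
```

```bash
python3 -m creep '[[0,0,0,36,8,0,200],[0,0,0,36,8,0,200],[0,0,0,36,8,0,200],[0,0,0,36,8,0,200],[0,0,0,0,0,0,200],[0,0,0,0,0,0,200],[0,0,0,0,0,0,200]]'
python3 - <<'E'
from h import *
o,p,d,cm=snap("wrist","l")
goto(.593,-.06,.2,-7,o)
P=cloud(cm,d);R=Ro.from_quat(o["ee_rot"]).as_matrix();T=(P-o["position"])@R*1e3
k=(abs(T[...,1])<15)&(T[...,2]>-45)&(T[...,2]<10)&(T[...,0]<40)
q=T[k]; tp=q[q[:,2]<-24]; print(np.median(tp[:,2]),np.percentile(tp[:,0],[95,99,100]))
f=q[(q[:,2]>-20)];print(np.percentile(f[:,0],[5,50,95]),f[:,2].max())
last(P,"S",np.array([.6978,-.0701]),-7)
E
```

```text
clock: 17.15
position: [0.5896, -0.0595, 0.1722]
ee_rot: [0.998, -0.062, -0.0, -0.0]
ft_force: [-0.1, 0.6, -0.5]
grip_width: 0.434
t 17.15 pos [ 0.5896 -0.0595  0.1722] az -7.14 turn [-0.     0.    -0.002] shift after [  3.4   0.1 -27.8] F [-0.1  0.6 -0.5] w 0.434
-26.25993921484386 [8.17160422 9.09438575 9.72281616]
[8.54453761 8.94187361 9.39814114] 4.240177163616065
S n 3419 heel x pct mm [0.4 0.9 1. ]
    -6 n 139 y   -8.6    7.7 mid   -0.4 zmax  50.3 zmin   6.2
     2 n 445 y  -15.5   14.5 mid   -0.5 zmax  62.1 zmin  11.8
    10 n 468 y  -18.0   17.2 mid   -0.4 zmax  65.3 zmin  16.3
    18 n 502 y  -19.2   18.9 mid   -0.2 zmax  67.1 zmin  15.6
    26 n 475 y  -20.5   18.0 mid   -1.3 zmax  67.5 zmin  14.6
    34 n 476 y  -20.1   19.2 mid   -0.4 zmax  69.4 zmin  18.7
    42 n 452 y  -20.2   19.3 mid   -0.5 zmax  67.3 zmin  16.3
    50 n 356 y  -19.0   17.6 mid   -0.7 zmax  66.1 zmin  19.6
    58 n  84 y  -19.2   17.4 mid   -0.9 zmax  54.6 zmin  18.3
    66 n  22 y  -19.2   19.1 mid   -0.0 zmax  31.7 zmin  15.8
```

View pics/l.png

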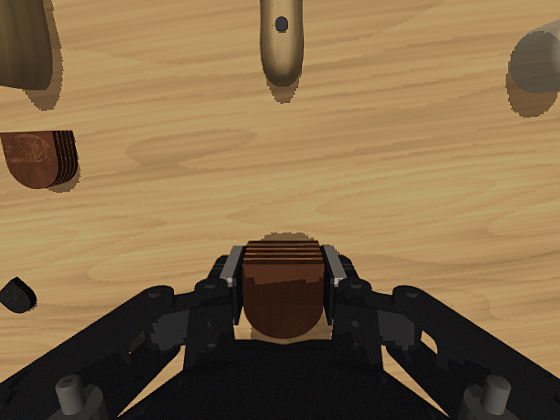

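```bash
python3 -c "
from h import *
goto(.6492,-.0647,.0035,-7)"
python3 -m creep '[[0,0,-0.002,30,-1,30,200],[0,0,0,30,-1,40,200],[0,0,0,0,0,40,200],[0,0,0,0,0,30,200],[0,0,0,0,0,0,200],[0,0,0,0,0,0,200],[0,0,0,0,0,0,200]]'
python3 -c "
from h import *
goto(.6492,-.0647,.0035,-7)"
```

```text
t 17.2 pos [ 0.5897 -0.0592  0.1725] az -7.12 turn [-0.001 -0.    -0.002] shift after [ 59.8  -1.8 169. ] F [-0.  -0.5 -1.5] w 0.437
clock: 17.9
position: [0.6514, -0.0648, 0.0349]
ee_rot: [0.998, -0.061, 0.002, -0.0]
ft_force: [1.0, 0.3, 0.4]
grip_width: 0.433
t 17.9 pos [ 0.6514 -0.0648  0.0349] az -6.99 turn [-0.001 -0.004  0.   ] shift after [-2.2  0.1 31.4] F [1.  0.3 0.4] w 0.433
```

```bash
python3 -m creep '[[0,0,0,-1,0,15,200],[0,0,0,0,0,10,200],[0,0,0,0,0,3,200],[0,0,0,0,0,0,200],[0,0,0,0,0,0,200],[0,0,0,0,0,0,200]]'
python3 -c "
from h import *
goto(.6492,-.0647,.0035,-7)"
```

```text
clock: 18.5
position: [0.6491, -0.0649, 0.004]
ee_rot: [0.998, -0.061, -0.0, 0.0]
ft_force: [1.3, 0.5, 0.0]
grip_width: 0.438
t 18.5 pos [ 0.6491 -0.0649  0.004 ] az -7.01 turn [ 0.  0. -0.] shift after [ 0.1 -0.2  0.5] F [1.3 0.5 0. ] w 0.438
```

```bash
python3 -m creep '[[0,0,0,0,0,0.8,200],[0,0,0,0,0,0,200],[0,0,0,0,0,0,85],[0,0,0,0,0,0,85],[0,0,0,0,0,0,85],[0,0,0,0,0,-25,85],[0,0,0,0,0,-45,85],[0,0,0,0,0,-45,85]]'
python3 -m creep '[[0,0,0,0,0,0,60],[0,0,0,0,0,0,60]]'
python3 - <<'E'
from h import *
o,p,d,cm=snap("wrist","m")
rect(cm,p,d,(.639,-.0635),.030,yaw0=-7)
rect(cm,p,d,(.661,.188),.030,yaw0=-7)
last(cloud(cm,d),"S",np.array([.6983,-.0707]),-7,.03)
goto(.43,.145,.14,2)
E
```

```text
clock: 19.3
position: [0.6485, -0.0649, 0.1192]
ee_rot: [0.998, -0.061, -0.001, 0.0]
ft_force: [1.1, -0.1, 0.7]
grip_width: 0.666
clock: 19.5
position: [0.6497, -0.0648, 0.1193]
ee_rot: [0.998, -0.061, 0.001, -0.0]
ft_force: [0.2, -0.2, -1.1]
grip_width: 0.766
n 153 c 0.639 -0.0625 yaw -6.8 len(x) 40.0 wid(y) 37.8 front/back width 37.5 30.0
  side 1 yaw -5.4 off 18.2
  side -1 yaw -5.7 off -18.9
  front yaw -7.0 x 20.0
n 173 c 0.6577 0.1729 yaw -22.2 len(x) 66.2 wid(y) 32.0 front/back width 26.5 26.7
  side 1 yaw -31.1 off 17.2
  side -1 yaw -8.3 off -15.9
  front yaw -12.9 x 30.7
S n 1767 heel x pct mm [-0.2  0.7  1.4]
    -6 n  32 y   -6.5    6.7 mid    0.1 zmax  51.4 zmin  35.8
     2 n 333 y  -13.8   13.8 mid    0.0 zmax  63.1 zmin  12.5
    10 n 511 y  -17.1   17.1 mid    0.0 zmax  65.3 zmin  16.4
    18 n 573 y  -18.5   18.9 mid    0.2 zmax  66.8 zmin  15.3
    26 n 318 y  -20.0   18.8 mid   -0.6 zmax  67.7 zmin  17.5
t 19.55 pos [ 0.6489 -0.0645  0.1179] az -6.99 turn [-0.     0.    -0.157] shift after [-211.5 -217.   -22.1] F [-1.1  0.7 -0.9] w 0.765
```

View pics/m.png

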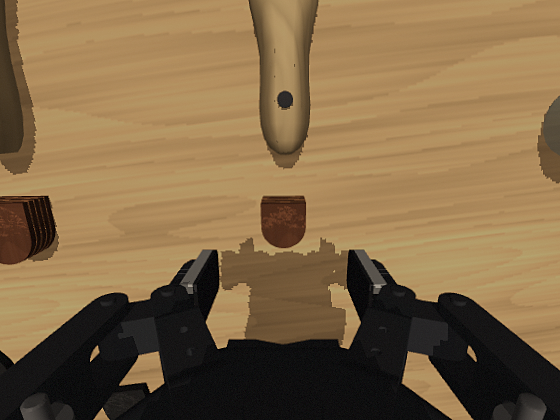

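```bash
python3 -m creep '[[0,0,-0.1,0,0,0,60],[0,0,-0.07,-20,-20,0,60],[0,0,0,-30,-33,0,60],[0,0,0,-30,-33,0,60],[0,0,0,-30,-33,0,60],[0,0,0,-30,-33,0,60],[0,0,0,-30,-33,0,60],[0,0,0,-30,-33,0,60]]'
python3 -m creep '[[0,0,0,0,0,0,60],[0,0,0,0,0,0,60],[0,0,0,0,0,0,60]]'
python3 - <<'E'
from h import *
o,p,d,cm=snap("wrist","n")
goto(.442,.145,.1,3,o)
rect(cm,p,d,(.430,.145),.010,yaw0=3)
E
```

```text
clock: 20.35
position: [0.438, 0.1457, 0.117]
ee_rot: [1.0, 0.024, -0.001, 0.001]
ft_force: [0.2, 0.8, -0.4]
grip_width: 0.762
clock: 20.65
position: [0.4406, 0.1439, 0.1178]
ee_rot: [1.0, 0.023, -0.0, 0.0]
ft_force: [0.9, -0.0, 0.4]
grip_width: 0.765
t 20.65 pos [0.4406 0.1439 0.1178] az 2.68 turn [ 0.001  0.    -0.006] shift after [ 1.5 -1.  17.8] F [ 0.9 -0.   0.4] w 0.765
n 211 c 0.4296 0.1455 yaw 2.8 len(x) 57.8 wid(y) 55.8 front/back width 55.2 43.4
  side 1 yaw 4.9 off 26.9
  side -1 yaw 4.3 off -27.8
  front yaw 2.8 x 28.9
```

View pics/n.png

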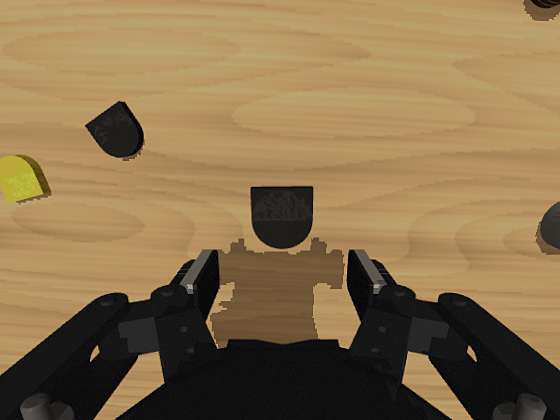

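```bash
python3 -m creep '[[0,0,-0.01,1,-2,30,60],[0,0,0,0,0,40,60],[0,0,0,0,0,30,60],[0,0,0,0,0,15,60],[0,0,0,0,0,3,60],[0,0,0,0,0,0,60],[0,0,0,0,0,0,60]]'
python3 -c "
from h import *
goto(.4416,.1460,-.004,3.3)"
```

```text
clock: 21.4
position: [0.4422, 0.1466, 0.0011]
ee_rot: [1.0, 0.028, 0.001, -0.0]
ft_force: [-0.2, -0.0, 0.1]
grip_width: 0.764
t 21.4 pos [0.4422 0.1466 0.0011] az 3.26 turn [-0.    -0.001 -0.001] shift after [-0.6  0.6  5.1] F [-0.2 -0.   0.1] w 0.764
```

```bash
python3 -m creep '[[0,0,0,-0.5,0.5,2,60],[0,0,0,0,0,2,60],[0,0,0,0,0,0,60],[0,0,0,0,0,0,60]]'
python3 - <<'E'
from h import *
o,p,d,cm=snap("wrist","o")
goto(.4416,.1460,-.004,3.3)
E
```

```text
clock: 21.8
position: [0.4408, 0.1464, -0.0035]
ee_rot: [1.0, 0.029, 0.0, -0.0]
ft_force: [-0.8, 0.0, -0.8]
grip_width: 0.764
t 21.85 pos [ 0.4408  0.1464 -0.0036] az 3.32 turn [-0. -0.  0.] shift after [0.8 0.5 0.4] F [ 0.2  0.2 -0.5] w 0.76
```

View pics/o.png

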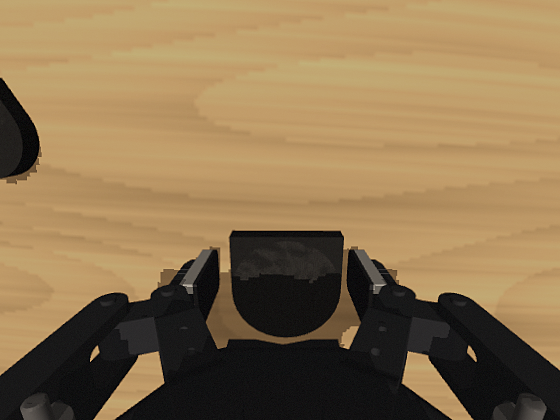

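```bash
python3 -m creep '[[0,0,0,0.8,0.4,1.5,60],[0,0,0,0,0,1.5,60],[0,0,0,0,0,0,60],[0,0,0,0,0,0,60]]'
python3 -m creep '[[0,0,0,0,0,0,120],[0,0,0,0,0,0,120],[0,0,0,0,0,0,120],[0,0,0,0,0,0,120]]' 30
python3 - <<'E'
from h import *
o,p,d,cm=snap("wrist","q")
goto()
E
```

```text
clock: 22.25
position: [0.4416, 0.1459, -0.0068]
ee_rot: [1.0, 0.029, -0.0, 0.0]
ft_force: [0.3, 0.7, 0.9]
grip_width: 0.766
clock: 22.65
position: [0.4417, 0.146, -0.0065]
ee_rot: [1.0, 0.029, 0.0, -0.0]
ft_force: [-2.0, -0.2, 5.2]
grip_width: 0.648
t 22.7 pos [ 0.4417  0.146  -0.0065] az 3.31 turn [-0. -0.  0.] shift after [0. 0. 0.] F [-0.9 -1.6  5.4] w 0.646
```

View pics/q.png

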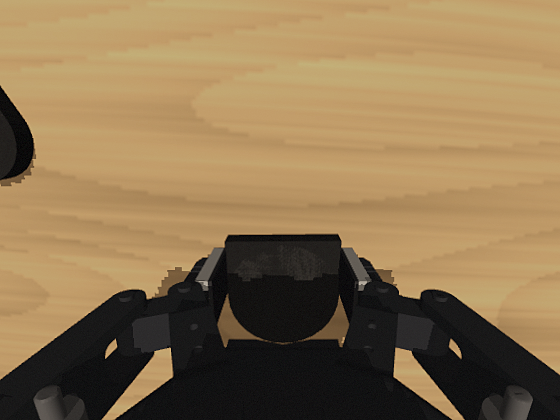

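```bash
python3 -m creep '[[0,0,0,0,0,-15,120],[0,0,0,0,0,-40,120],[0,0,0.09,0,0,-40,120],[0,0,0.09,0,0,-30,120],[0,0,0,0,0,0,120]]'
python3 -c "
from h import *
goto(.61,.194,.13,-7)"
```

```text
clock: 23.2
position: [0.4436, 0.147, 0.1217]
ee_rot: [0.998, -0.063, 0.002, -0.002]
ft_force: [0.2, 0.3, -0.5]
grip_width: 0.644
t 23.2 pos [0.4436 0.147  0.1217] az -7.17 turn [-0.005 -0.004 -0.003] shift after [159.4 -66.9  -8.3] F [ 0.2  0.3 -0.5] w 0.644
```

```bash
python3 -m creep '[[0,0,-0.003,40,-16,-2,120],[0,0,0,40,-17,-2,120],[0,0,0,40,-17,-2,120],[0,0,0,39,-17,-2,120],[0,0,0,0,0,0,120],[0,0,0,0,0,0,120],[0,0,0,0,0,0,120]]'
python3 - <<'E'
from h import *
o,p,d,cm=snap("wrist","r")
goto(.61,.194,.13,-7,o)
rect(cm,p,d,(.6607,.1887),.030,yaw0=-7)
P=cloud(cm,d);R=Ro.from_quat(o["ee_rot"]).as_matrix();T=(P-o["position"])@R*1e3
k=(abs(T[...,1])<24)&(T[...,2]>-30)&(T[...,2]<20)&(T[...,0]<40)
q=T[k]; tp=q[q[:,2]<-1]; print(np.median(tp[:,2]),np.percentile(tp[:,0],[95,99,100]))
E
```

```text
clock: 23.9
position: [0.6065, 0.1927, 0.1256]
ee_rot: [0.998, -0.06, -0.001, 0.0]
ft_force: [-1.2, 0.2, 0.2]
grip_width: 0.645
t 23.9 pos [0.6065 0.1927 0.1256] az -6.84 turn [0.    0.001 0.003] shift after [ 3.3 -1.7 -4.4] F [-1.2  0.2  0.2] w 0.645
n 248 c 0.6601 0.1888 yaw -6.1 len(x) 57.1 wid(y) 56.1 front/back width 56.1 43.7
  side 1 yaw -6.0 off 27.6
  side -1 yaw -5.5 off -27.6
  front yaw -5.8 x 28.0
-15.809289315873869 [15.96094098 16.36701248 16.85420971]
```

View pics/r.png

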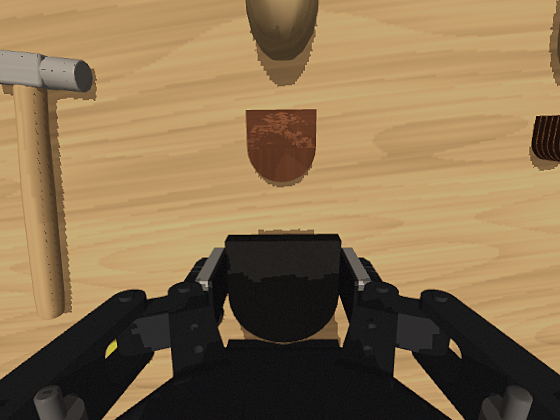

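```bash
python3 -c "
from h import *
goto(.6727,.1869,.05,-6.7)"
python3 -m creep '[[0,0,0,33,-2.5,20,120],[0,0,0,33.5,-2.5,25,120],[0,0,0,0,0,30,120],[0,0,0,0,0,0,120],[0,0,0,0,0,0,120],[0,0,0,0,0,0,120]]'
python3 -c "
from h import *
goto(.6727,.1869,.0235,-6.7)"
```

```text
t 23.95 pos [0.6065 0.193  0.1261] az -6.84 turn [-0.     0.001 -0.002] shift after [66.5 -1.7 76.1] F [-0.3 -0.1  0.2] w 0.645
clock: 24.55
position: [0.6745, 0.1911, 0.0538]
ee_rot: [0.998, -0.059, 0.001, -0.001]
ft_force: [-0.1, -0.4, -0.8]
grip_width: 0.643
t 24.55 pos [0.6745 0.1911 0.0538] az -6.81 turn [-0.002 -0.002 -0.002] shift after [-1.3  4.3 30.3] F [-0.1 -0.4 -0.8] w 0.643
```

```bash
python3 -m creep '[[0,0,0,-1,3,10,120],[0,0,0,0,0,10,120],[0,0,0,0,0,0,120],[0,0,0,0,0,0,120],[0,0,0,0,0,0,120]]'
python3 -c "
from h import *
goto(.6727,.1869,.0235,-6.7)"
```

```text
clock: 25.05
position: [0.6729, 0.1876, 0.0315]
ee_rot: [0.998, -0.06, 0.0, -0.0]
ft_force: [0.1, -0.8, -0.8]
grip_width: 0.643
t 25.05 pos [0.6729 0.1876 0.0315] az -6.83 turn [-0.    -0.    -0.002] shift after [-0.1  0.8  8. ] F [ 0.1 -0.8 -0.8] w 0.643
```

```bash
python3 -m creep '[[0,0,0,0,0.8,4,120],[0,0,0,0,0,2.5,120],[0,0,0,0,0,0,120],[0,0,0,0,0,0,120],[0,0,0,0,0,0,120]]'
python3 - <<'E'
from h import *
goto(.6727,.1869,.0235,-6.7)
o,p,d,cm=snap("wrist","s")
E
```

```text
clock: 25.55
position: [0.6727, 0.1868, 0.0249]
ee_rot: [0.998, -0.06, 0.0, -0.0]
ft_force: [-0.1, 0.1, -0.3]
grip_width: 0.648
t 25.55 pos [0.6727 0.1868 0.0249] az -6.83 turn [-0.    -0.    -0.002] shift after [-0.  -0.1  1.4] F [-0.1  0.1 -0.3] w 0.648
```

View pics/s.png

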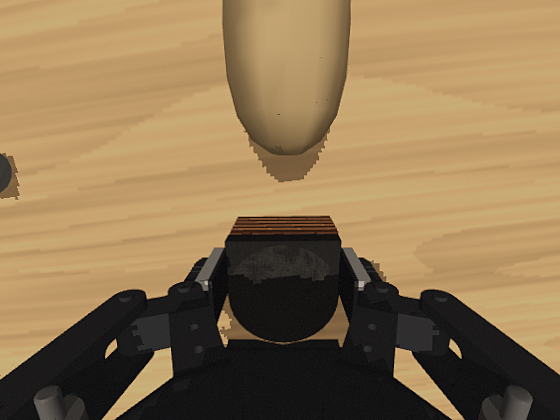

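Run:
```python
import cv2,numpy as np
p=cv2.imread("pics/s.png")[205:275,205:365]
p=np.clip(cv2.resize(p,None,fx=5,fy=5,interpolation=cv2.INTER_NEAREST).astype(float)*2,0,255).astype(np.uint8)
cv2.imwrite("pics/s2.png",p)
```

```text
(no output)
```

View pics/s2.png

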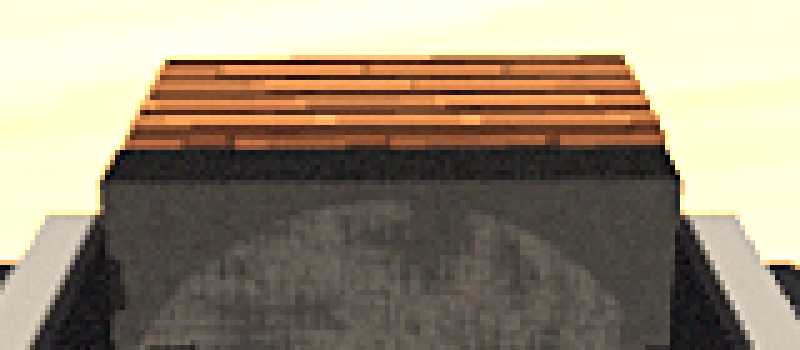

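```bash
python3 -m creep '[[0,0,0,0,0,1,120],[0,0,0,0,0,0.5,120],[0,0,0,0,0,0,120],[0,0,0,0,0,0,120]]'
python3 -m creep '[[0,0,0,0,0,0,100],[0,0,0,0,0,0,80],[0,0,0,0,0,0,60],[0,0,0,0,0,0,60],[0,0,0,0,0,-20,60],[0,0,0,0,0,-40,60],[0,0,0,0,0,-40,60],[0,0,0,0,0,0,60]]'
python3 -m creep '[[0,0,0,0,0,0,85],[0,0,0,0,0,0,85]]'
python3 - <<'E'
from h import *
o,p,d,cm=snap("wrist","u")
rect(cm,p,d,(.6607,.1887),.040,yaw0=-7)
goto(.51,.295,.12,35)
p=p[130:260,200:370];cv2.imwrite("pics/u2.png",np.clip(cv2.resize(p,None,fx=4,fy=4,interpolation=cv2.INTER_NEAREST).astype(float)*2,0,255).astype(np.uint8))
E
```

```text
clock: 26.0
position: [0.6728, 0.1869, 0.0237]
ee_rot: [0.998, -0.06, 0.0, -0.0]
ft_force: [-2.2, 0.3, 4.3]
grip_width: 0.645
clock: 26.8
position: [0.6757, 0.1869, 0.1295]
ee_rot: [0.998, -0.06, 0.004, -0.002]
ft_force: [0.0, -0.3, 0.2]
grip_width: 0.766
clock: 27.0
position: [0.672, 0.1869, 0.122]
ee_rot: [0.998, -0.06, -0.001, 0.0]
ft_force: [-1.0, 1.2, -0.5]
grip_width: 0.666
n 232 c 0.661 0.1893 yaw -6.7 len(x) 58.1 wid(y) 55.8 front/back width 55.6 44.5
  side 1 yaw -6.1 off 27.4
  side -1 yaw -7.3 off -27.4
  front yaw -5.7 x 28.7
t 27.05 pos [0.6718 0.1869 0.1218] az -6.82 turn [-0.     0.002 -0.73 ] shift after [ -70.5 -181.4    1.8] F [-0.4  0.3  0.2] w 0.666
```

View pics/u2.png

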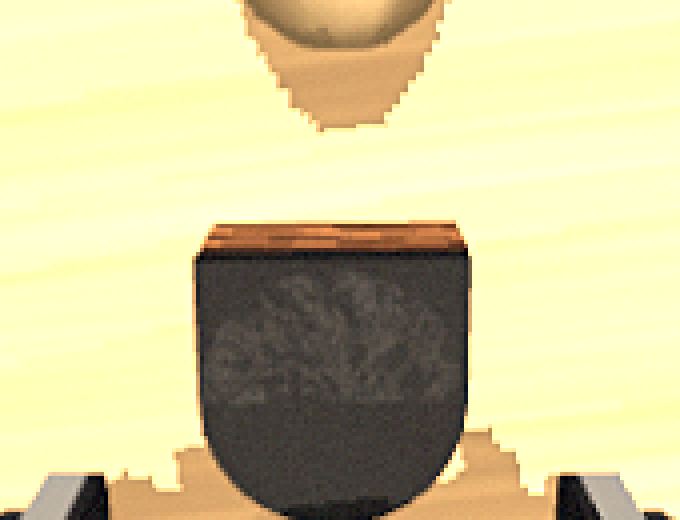

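```bash
python3 -m creep '[[0,0,-0.146,0,0,0,85],[0,0,-0.146,0,0,0,85],[0,0,-0.146,0,0,0,85],[0,0,-0.146,0,0,0,85],[0,0,-0.146,0,0,0,85],[0,0,0,-15,-39,0,85],[0,0,0,-15,-39,0,85],[0,0,0,-15,-39,0,85]]'
python3 -m creep '[[0,0,0,-15,-39,0,85],[0,0,0,-10,-25,0,85],[0,0,0,0,0,0,85],[0,0,0,0,0,0,85],[0,0,0,0,0,0,85]]'
python3 - <<'E'
from h import *
o,p,d,cm=snap("wrist","v")
goto(.507,.2935,.1,35.5,o)
rect(cm,p,d,(.4989,.288),.010,yaw0=35)
E
```

```text
clock: 27.85
position: [0.5668, 0.2571, 0.1218]
ee_rot: [0.954, 0.3, -0.001, 0.0]
ft_force: [0.0, 0.5, 0.7]
grip_width: 0.665
clock: 28.35
position: [0.5123, 0.2937, 0.1229]
ee_rot: [0.954, 0.3, -0.0, 0.0]
ft_force: [-1.0, 0.2, -0.6]
grip_width: 0.668
t 28.35 pos [0.5123 0.2937 0.1229] az 34.9 turn [ 0.001  0.    -0.01 ] shift after [-4.4 -2.9 22.9] F [-1.   0.2 -0.6] w 0.668
n 140 c 0.4996 0.2909 yaw 33.7 len(x) 40.5 wid(y) 37.1 front/back width 36.5 30.0
  side 1 yaw 33.7 off 18.5
  side -1 yaw 35.8 off -18.5
  front yaw 33.5 x 19.7
```

View pics/v.png

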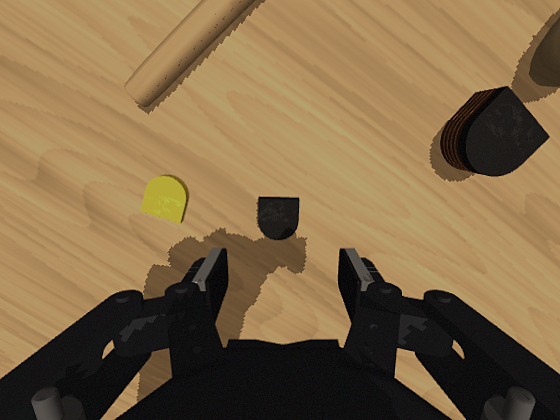

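```bash
python3 -m creep '[[0,0,0.012,-2.5,-4.8,30,85],[0,0,0,0,0,30,85],[0,0,0,0,0,25,85],[0,0,0,0,0,0,85],[0,0,0,0,0,0,85],[0,0,0,0,0,0,85]]'
python3 - <<'E'
from h import *
o,p,d,cm=snap("wrist","w")
goto(.5075,.2962,-.0065,34.2,o)
rect(cm,p,d,(.4996,.2909),.010,yaw0=35)
E
```

```text
clock: 29.0
position: [0.508, 0.2975, 0.0399]
ee_rot: [0.956, 0.294, 0.001, -0.0]
ft_force: [0.4, -0.2, 0.3]
grip_width: 0.664
t 29.0 pos [0.508  0.2975 0.0399] az 34.25 turn [ 0.    -0.002  0.001] shift after [-1.1  0.8 46.4] F [ 0.4 -0.2  0.3] w 0.664
n 205 c 0.4997 0.2909 yaw 32.9 len(x) 40.9 wid(y) 37.3 front/back width 37.1 30.5
  side 1 yaw 34.2 off 18.4
  side -1 yaw 31.8 off -18.0
  front yaw 34.0 x 19.9
```

View pics/w.png

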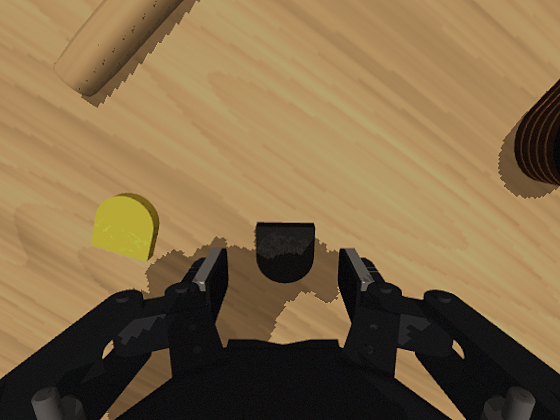

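```bash
python3 -m creep '[[0,0,0,-1,0.8,20,85],[0,0,0,0,0,15,85],[0,0,0,0,0,5,85],[0,0,0,0,0,1.5,85],[0,0,0,0,0,0,85],[0,0,0,0,0,0,85]]'
python3 - <<'E'
from h import *
goto(.5075,.2962,-.0025,34.2)
E
```

```text
clock: 29.65
position: [0.5067, 0.2965, -0.0025]
ee_rot: [0.956, 0.295, 0.0, -0.0]
ft_force: [1.0, -0.0, 0.8]
grip_width: 0.663
t 29.65 pos [ 0.5067  0.2965 -0.0025] az 34.31 turn [-0.    -0.001  0.002] shift after [ 0.5  0.7 -0. ] F [ 1.  -0.   0.8] w 0.663
```

```bash
python3 -m creep '[[0,0,0,0.5,0.5,0,110],[0,0,0,0,0,0,130],[0,0,0,0,0,0,180],[0,0,0,0,0,0,180],[0,0,0,0,0,0,180],[0,0,0,0,0,0,180]]' 30
python3 - <<'E'
from h import *
o,p,d,cm=snap("wrist","x")
goto()
E
```

```text
clock: 30.25
position: [0.5073, 0.2963, -0.0027]
ee_rot: [0.956, 0.295, 0.0, -0.0]
ft_force: [-1.1, -0.6, 5.5]
grip_width: 0.434
t 30.3 pos [ 0.5073  0.2963 -0.0027] az 34.31 turn [-0.    -0.001  0.   ] shift after [0. 0. 0.] F [-1.3 -1.1  6.4] w 0.433
```

View pics/x.png

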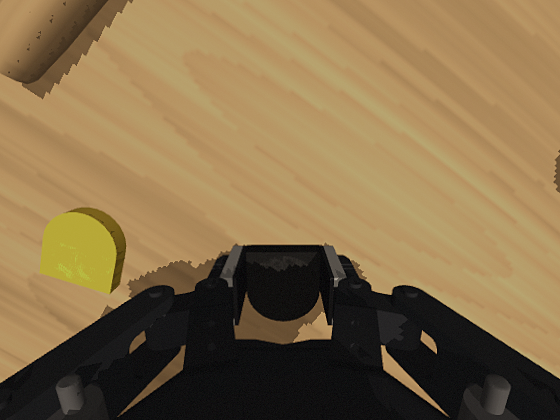

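```bash
python3 -m creep '[[0,0,0,0,0,-15,180],[0,0,0,0,0,-40,180],[0,0,0,0,0,-40,180],[0,0,0.144,0,0,-40,180],[0,0,0.144,0,0,0,180],[0,0,0.144,0,0,0,180],[0,0,0.144,0,0,0,180],[0,0,0.144,0,0,0,180]]'
python3 -c "
from h import *
goto(.59,-.0575,.13,-7)"
```

```text
clock: 31.1
position: [0.507, 0.2961, 0.1328]
ee_rot: [0.998, -0.064, 0.0, -0.0]
ft_force: [-0.4, 0.3, -0.4]
grip_width: 0.434
t 31.1 pos [0.507  0.2961 0.1328] az -7.29 turn [-0.001 -0.    -0.005] shift after [125.5 340.8   2.8] F [-0.4  0.3 -0.4] w 0.434
```

```bash
python3 -m creep '[[0,0,-0.005,15,42,0,180],[0,0,0,15,42,0,180],[0,0,0,15,42,0,180],[0,0,0,15,42,0,180],[0,0,0,15,42,0,180],[0,0,0,15,42,0,180],[0,0,0,15,42,0,180],[0,0,0,15,42,0,180]]'
python3 -m creep '[[0,0,0,0,0,0,180],[0,0,0,0,0,0,180],[0,0,0,0,0,0,180]]'
python3 - <<'E'
from h import *
o,p,d,cm=snap("wrist","y")
goto(.6483,-.064,.05,-7,o)
rect(cm,p,d,(.639,-.063),.030,yaw0=-7)
P=cloud(cm,d);R=Ro.from_quat(o["ee_rot"]).as_matrix();T=(P-o["position"])@R*1e3
k=(abs(T[...,1])<15)&(T[...,2]>-30)&(T[...,2]<20)&(T[...,0]<40)
q=T[k]; tp=q[q[:,2]<-1]; print(np.median(tp[:,2]),np.percentile(tp[:,0],[95,99,100]))
E
```

```text
clock: 31.9
position: [0.5872, -0.0532, 0.1328]
ee_rot: [0.998, -0.058, 0.0, -0.0]
ft_force: [0.2, -0.0, -0.9]
grip_width: 0.436
clock: 32.2
position: [0.587, -0.0502, 0.132]
ee_rot: [0.998, -0.057, -0.0, -0.0]
ft_force: [0.4, -0.4, -0.0]
grip_width: 0.431
t 32.2 pos [ 0.587  -0.0502  0.132 ] az -6.58 turn [-0.001  0.     0.007] shift after [62.5  6.2 82. ] F [ 0.4 -0.4 -0. ] w 0.431
n 159 c 0.638 -0.0624 yaw -6.4 len(x) 38.5 wid(y) 37.6 front/back width 37.0 31.1
  side 1 yaw -7.1 off 18.7
  side -1 yaw -5.0 off -18.7
  front yaw -6.4 x 19.2
-12.033907480102695 [8.80897438 9.09085105 9.56458217]
```

View pics/y.png

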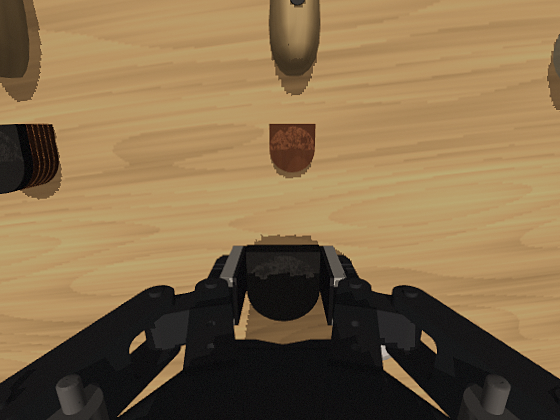

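```bash
python3 -m creep '[[0,0,0.007,31,3.5,20,180],[0,0,0,31,3.5,30,180],[0,0,0,0,0,30,180],[0,0,0,0,0,0,180],[0,0,0,0,0,0,180],[0,0,0,0,0,0,180],[0,0,0,0,0,0,180]]'
python3 -c "
from h import *
goto(.6489,-.0645,.0273,-7)"
```

```text
clock: 32.95
position: [0.6485, -0.0655, 0.0538]
ee_rot: [0.998, -0.061, 0.001, -0.0]
ft_force: [-0.1, -0.1, -0.4]
grip_width: 0.43
t 32.95 pos [ 0.6485 -0.0655  0.0538] az -7.02 turn [-0.001 -0.003 -0.   ] shift after [ 0.2 -1.  26.5] F [-0.1 -0.1 -0.4] w 0.43
```

```bash
python3 -m creep '[[0,0,0,0,-0.8,14,180],[0,0,0,0,0,9,180],[0,0,0,0,0,2,180],[0,0,0,0,0,0,180],[0,0,0,0,0,0,180],[0,0,0,0,0,0,180],[0,0,0,0,0,0,180]]'
python3 - <<'E'
from h import *
goto(.6489,-.0645,.0273,-7)
o,p,d,cm=snap("wrist","z")
p=p[205:275,205:365]
cv2.imwrite("pics/z2.png",np.clip(cv2.resize(p,None,fx=5,fy=5,interpolation=cv2.INTER_NEAREST).astype(float)*2,0,255).astype(np.uint8))
E
```

```text
clock: 33.65
position: [0.6477, -0.0647, 0.0266]
ee_rot: [0.998, -0.061, -0.0, -0.0]
ft_force: [-2.5, 2.0, 5.7]
grip_width: 0.431
t 33.65 pos [ 0.6477 -0.0647  0.0266] az -7.04 turn [-0.001  0.001 -0.001] shift after [ 1.1 -0.3 -0.7] F [-2.5  2.   5.7] w 0.431
```

View pics/z2.png

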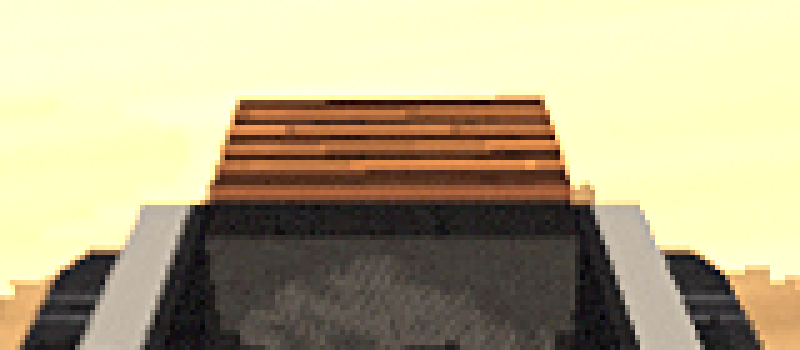

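```bash
python3 -m creep '[[0,0,0,0,0,-1.5,180],[0,0,0,1,0,0,180],[0,0,0,0,0,0,180],[0,0,0,0,0,0.6,180],[0,0,0,0,0,0,180],[0,0,0,0,0,0,180]]'
python3 -c "
from h import *
goto(.6489,-.0645,.0273,-7)"
```

```text
clock: 34.3
position: [0.6488, -0.0653, 0.0276]
ee_rot: [0.998, -0.062, -0.0, -0.0]
ft_force: [0.2, 0.3, 0.2]
grip_width: 0.432
t 34.3 pos [ 0.6488 -0.0653  0.0276] az -7.06 turn [-0.     0.    -0.001] shift after [ 0.  -0.8  0.3] F [0.2 0.3 0.2] w 0.432
```

```bash
python3 -m creep '[[0,0,0,0,-0.5,0.4,180],[0,0,0,0,0,0,180],[0,0,0,0,0,0,180],[0,0,0,0,0,0,150],[0,0,0,0,0,0,110],[0,0,0,0,0,0,85],[0,0,0,0,0,0,85],[0,0,0,0,0,0,85]]'
python3 -m creep '[[0,0,0,0,0,-20,85],[0,0,0,0,0,-40,85],[0,0,0,0,0,-40,85],[0,0,0,0,0,0,60],[0,0,0,0,0,0,60],[0,0,0,0,0,0,60]]'
python3 - <<'E'
from h import *
o,p,d,cm=snap("wrist","aa")
rect(cm,p,d,(.639,-.063),.040,yaw0=-7)
goto(.434,-.1306,.12,-7)
p=p[130:260,200:370];cv2.imwrite("pics/aa2.png",np.clip(cv2.resize(p,None,fx=4,fy=4,interpolation=cv2.INTER_NEAREST).astype(float)*2,0,255).astype(np.uint8))
E
```

```text
clock: 35.1
position: [0.6489, -0.0648, 0.0273]
ee_rot: [0.998, -0.062, 0.0, -0.0]
ft_force: [-0.3, 0.1, -1.0]
grip_width: 0.666
clock: 35.7
position: [0.6483, -0.0645, 0.1262]
ee_rot: [0.998, -0.061, -0.001, -0.0]
ft_force: [1.0, 0.4, 0.4]
grip_width: 0.761
n 165 c 0.6387 -0.0622 yaw -6.9 len(x) 40.4 wid(y) 37.6 front/back width 37.0 28.8
  side 1 yaw -6.5 off 18.3
  side -1 yaw -5.8 off -18.7
  front yaw -7.6 x 20.1
t 35.75 pos [ 0.6482 -0.0645  0.126 ] az -7.05 turn [ 0.     0.002 -0.001] shift after [-204.6   91.7    6. ] F [-0.7 -0.4 -1.1] w 0.765
```

View pics/aa2.png

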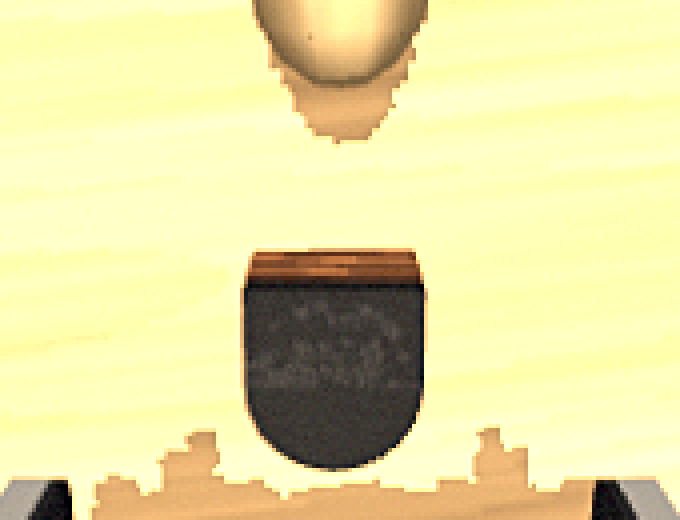

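```bash
python3 -m creep '[[0,0,0,-34,15,0,60],[0,0,0,-34,15,0,60],[0,0,0,-34,15,0,60],[0,0,0,-34,15,0,60],[0,0,0,-34,15,0,60],[0,0,0,-34,16,0,60],[0,0,0,0,0,0,60],[0,0,0,0,0,0,60]]'
python3 - <<'E'
from h import *
o,p,d,cm=snap("wrist","bb")
P=cloud(cm,d)
m=(np.hypot(P[...,0]-.434,P[...,1]+.1306)<.05)&(P[...,2]>.022)&(P[...,2]<.035)
cs,_=cv2.findContours(m.astype(np.uint8),cv2.RETR_EXTERNAL,cv2.CHAIN_APPROX_NONE)
c=max(cs,key=cv2.contourArea)[:,0];W=onplane(cm,c,.028)[:,:2]
print(cv2.fitEllipse((W*1e3).astype(np.float32)),cv2.minEnclosingCircle((W*1e3).astype(np.float32)))
goto(.434,-.1306,.05,-7,o)
E
```

```text
clock: 36.55
position: [0.4349, -0.1295, 0.1271]
ee_rot: [0.998, -0.062, 0.0, -0.001]
ft_force: [0.7, 0.0, -0.1]
grip_width: 0.762
((435.89404296875, -132.25352478027344), (49.41940689086914, 50.20719528198242), 87.2380599975586) ((435.8707275390625, -132.2571563720703), 25.46030044555664)
t 36.55 pos [ 0.4349 -0.1295  0.1271] az -7.06 turn [-0.002 -0.    -0.001] shift after [-0.7  1.2 77.1] F [ 0.7  0.  -0.1] w 0.762
```

View pics/bb.png

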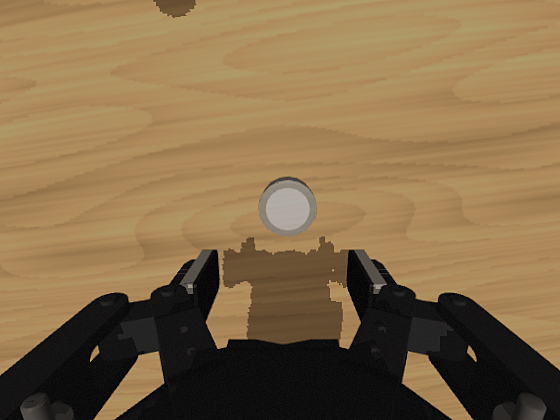

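```bash
python3 -m creep '[[0,0,0,1.2,2.4,35,60],[0,0,0,0,0,40,60],[0,0,0,0,0,30,60],[0,0,0,0,0,15,60],[0,0,0,0,0,4,60],[0,0,0,0,0,0,60],[0,0,0,0,0,0,60]]'
python3 -c "
from h import *
goto(.4358,-.132,.003,-7)"
```

```text
clock: 37.3
position: [0.437, -0.1327, 0.0039]
ee_rot: [0.998, -0.061, 0.0, 0.0]
ft_force: [-0.5, -0.3, 0.7]
grip_width: 0.764
t 37.3 pos [ 0.437  -0.1327  0.0039] az -7.04 turn [ 0.    -0.001 -0.001] shift after [-1.2 -0.6  0.9] F [-0.5 -0.3  0.7] w 0.764
```

```bash
python3 -m creep '[[0,0,0,-1.2,-0.5,1,60],[0,0,0,0,0,0,100],[0,0,0,0,0,0,140],[0,0,0,0,0,0,180],[0,0,0,0,0,0,180],[0,0,0,0,0,0,180]]' 40
python3 -m creep '[[0,0,0,0,0,-15,180],[0,0,0,0,0,-40,180],[0,0,0,0,0,-40,180],[0,0,0,0,0,-10,180],[0,0,0,0,0,0,180]]'
python3 - <<'E'
from h import *
o,p,d,cm=snap("wrist","cc")
goto(.6499,.0633,.11,-7,o)
E
```

```text
clock: 37.9
position: [0.4355, -0.1317, 0.0031]
ee_rot: [0.998, -0.061, 0.0, -0.001]
ft_force: [-4.3, 1.1, 11.0]
grip_width: 0.567
clock: 38.4
position: [0.4362, -0.1313, 0.1086]
ee_rot: [0.998, -0.061, 0.002, -0.001]
ft_force: [-0.1, 1.0, -2.0]
grip_width: 0.568
t 38.4 pos [ 0.4362 -0.1313  0.1086] az -7.01 turn [-0.003 -0.003 -0.   ] shift after [ 188.4 -219.2   -1.4] F [-0.1  1.  -2. ] w 0.568
```

View pics/cc.png

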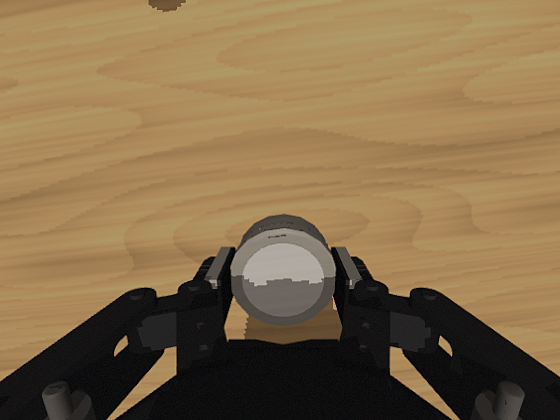

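```bash
python3 -m creep '[[0,0,0,31,-36.5,0,180],[0,0,0,31,-36.5,0,180],[0,0,0,31,-36.5,0,180],[0,0,0,31,-36.5,0,180],[0,0,0,31,-36.5,0,180],[0,0,0,31,-36.5,0,180],[0,0,0,0,0,0,180],[0,0,0,0,0,0,180]]'
python3 -m creep '[[0,0,0,0,0,30,180],[0,0,0,0,0,30,180],[0,0,0,0,0,10,180],[0,0,0,0,0,0,180],[0,0,0,0,0,0,180],[0,0,0,0,0,0,180]]'
python3 - <<'E'
from h import *
o,p,d,cm=snap("wrist","dd")
goto(.6499,.0633,.0035,-7,o)
E
```

```text
clock: 39.25
position: [0.6458, 0.0628, 0.1038]
ee_rot: [0.998, -0.061, -0.002, 0.001]
ft_force: [-1.0, -1.5, -1.0]
grip_width: 0.57
clock: 39.85
position: [0.6474, 0.0623, 0.0388]
ee_rot: [0.998, -0.062, 0.001, -0.0]
ft_force: [0.1, -0.2, -1.9]
grip_width: 0.57
t 39.85 pos [0.6474 0.0623 0.0388] az -7.08 turn [-0.001 -0.002 -0.001] shift after [ 2.4 -1.3 35.3] F [ 0.1 -0.2 -1.9] w 0.57
```

View pics/dd.png

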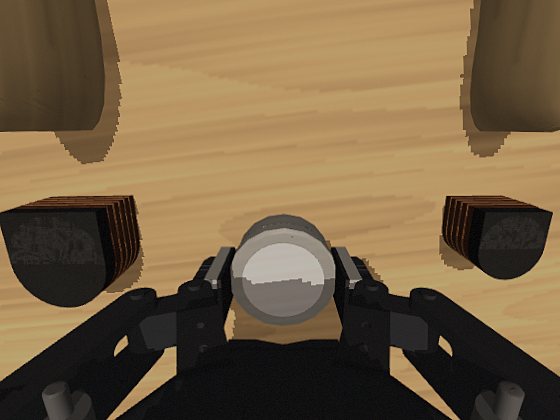

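```bash
python3 -m creep '[[0,0,0,2.2,-1.2,15,180],[0,0,0,0,0,12,180],[0,0,0,0,0,6,180],[0,0,0,0,0,0,180],[0,0,0,0,0,0,180],[0,0,0,0,0,0,180]]'
python3 -c "
from h import *
goto(.6499,.0633,.0032,-7)"
```

```text
clock: 40.5
position: [0.6487, 0.0634, 0.0039]
ee_rot: [0.998, -0.062, -0.0, 0.0]
ft_force: [0.2, 0.1, -1.6]
grip_width: 0.568
t 40.5 pos [0.6487 0.0634 0.0039] az -7.06 turn [ 0.     0.    -0.001] shift after [ 1.2 -0.   0.7] F [ 0.2  0.1 -1.6] w 0.568
```

```bash
python3 -m creep '[[0,0,0,1.2,0,0.6,180],[0,0,0,0,0,0,180],[0,0,0,0,0,0,180],[0,0,0,0,0,0,140],[0,0,0,0,0,0,100],[0,0,0,0,0,0,60],[0,0,0,0,0,0,60],[0,0,0,0,0,0,60]]'
python3 -m creep '[[0,0,0,0,0,-20,60],[0,0,0,0,0,-40,60],[0,0,0,0,0,-45,60],[0,0,0,0,0,-45,60],[0,0,0,-15,0,-25,60],[0,0,0,0,0,0,60],[0,0,0,0,0,0,60],[0,0,0,0,0,0,60]]'
python3 - <<'E'
from h import *
o,p,d,cm=snap("wrist","ee"); print(o["position"],o["ft_force"])
P=cloud(cm,d)
m=(np.hypot(P[...,0]-.65,P[...,1]-.0633)<.05)&(P[...,2]>.022)&(P[...,2]<.035)
cs,_=cv2.findContours(m.astype(np.uint8),cv2.RETR_EXTERNAL,cv2.CHAIN_APPROX_NONE)
c=max(cs,key=cv2.contourArea)[:,0];W=onplane(cm,c,.028)[:,:2]
print(cv2.fitEllipse((W*1e3).astype(np.float32)))
rect(cm,p,d,(.639,-.063),.040,yaw0=-7)
rect(cm,p,d,(.661,.189),.040,yaw0=-7)
last(P,"S",np.array([.6983,-.0707]),-7,.03)
last(P,"L",np.array([.7297,.1791]),-7,.03)
E
```

```text
clock: 41.3
position: [0.6501, 0.0633, 0.0038]
ee_rot: [0.998, -0.062, 0.0, -0.0]
ft_force: [-0.2, -0.4, 0.5]
grip_width: 0.765
clock: 42.1
position: [0.6347, 0.0654, 0.1775]
ee_rot: [0.998, -0.061, -0.001, 0.0]
ft_force: [-0.3, 0.1, -0.1]
grip_width: 0.765
[0.634739   0.06539177 0.17745779] [-0.30471163  0.1464695  -0.13693484]
((649.7197265625, 64.67093658447266), (48.81299591064453, 49.68734359741211), 172.7467803955078)
n 141 c 0.6382 -0.0614 yaw -6.6 len(x) 39.8 wid(y) 40.0 front/back width 39.2 30.3
  side 1 yaw -4.0 off 18.4
  side -1 yaw -4.4 off -19.7
  front yaw -6.6 x 19.9
n 193 c 0.6602 0.1884 yaw -6.9 len(x) 56.7 wid(y) 58.0 front/back width 57.9 44.0
  side 1 yaw -5.5 off 28.1
  side -1 yaw -6.7 off -28.4
  front yaw -6.4 x 28.1
S n 1784 heel x pct mm [-0.2 -0.1  0.1]
    -6 n  85 y   -7.5    9.1 mid    0.8 zmax  49.2 zmin   6.7
     2 n 415 y   -6.4   15.7 mid    4.7 zmax  62.0 zmin   6.1
    10 n 486 y   -7.5   18.3 mid    5.4 zmax  65.3 zmin   7.3
    18 n 523 y   -8.3   19.7 mid    5.7 zmax  66.6 zmin   9.2
    26 n 275 y   -9.1   20.0 mid    5.5 zmax  66.8 zmin   8.7
L n 2664 heel x pct mm [-0.5 -0.4 -0.3]
    -6 n 154 y  -11.8    8.3 mid   -1.7 zmax  68.5 zmin   8.0
     2 n 590 y  -18.9    7.7 mid   -5.6 zmax  82.4 zmin   7.4
    10 n 724 y  -22.8    9.3 mid   -6.8 zmax  87.2 zmin  11.2
    18 n 780 y  -24.6   11.0 mid   -6.8 zmax  88.4 zmin  11.7
    26 n 416 y  -25.6   11.5 mid   -7.0 zmax  89.9 zmin  13.4
```

View pics/ee.png

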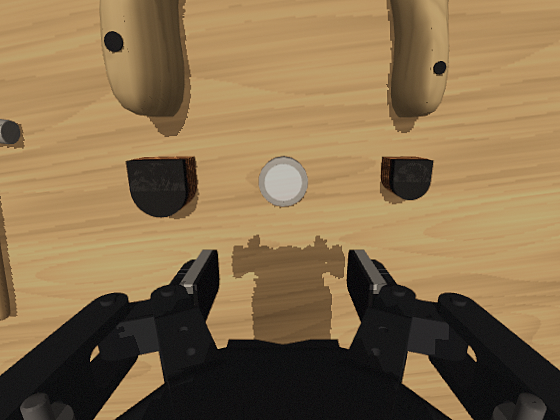

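```bash
python3 -c "
from workcell import *
print(hand_in())"
```

```text
the job is handed in; nothing more can be done
None
```

I placed both heel blocks behind their lasts, laid the matching top pieces on them and stood the tin midway, then handed in at about 42 s of the 115 s. No verdict was reported.

**Last checks, from the wrist camera:**

| Item | Position on bench, x, y (m) | Squareness and fit |
|---|---|---|
| Large stack | (0.660, 0.188) | About -6.9° against the large last's -7° |
| Small stack | (0.638, -0.061) | About -6.6° against the small last's -7° |
| Tin | (0.650, 0.065) | Within about 1–2 mm of the midpoint and the line of the stacks |

- **Gaps:** the heel gaps come out at about 40–41 mm.
- **Top pieces:** each lines up with its block to about 1 mm and faces the same way.
- **Bystanders:** I went near none of the hammer, brush, jar or yellow look-alike. I did not re-measure them at the end.

**Disagreements:**
- The fingertips are about 25–30 mm farther back than the stated overhang. My first test close on the large block therefore passed above it without touching. I regripped lower.
- Repeat measurements from different views differed by about 1 mm. The last oblique view read the stack widths about 2 mm large and their sides up to 2–3° off. I put that down to the viewing angle, since closer views straight above had given about -7°.

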